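# Refill the sweet bowl on the mail-room counter

### The job

Pour all the sweets from the small dipper into the wooden bowl, and put the three dippers away nested in one another: the middle one in the large one and the emptied small one in the middle one, all upright and fully down. Leave the sweets in the bowl with none spilled, the bowl standing about where it is, and do not disturb the letter rack, the parcel, the bell or the stamp.

Things in the scene. Friction and masses are not known exactly. Their poses are not given: they have to be found in the camera images.
- dipper_small: The smallest of three plain steel dippers: open round cup, 54 mm tall, outside 52 mm across at the foot, 64 mm at the rim, walls 3 mm, floor 4 mm. Origin: centre of its underside, z up out of the mouth. Round handle bar 10 mm thick: from the rim's -x side up to 84 mm above the underside at x = -49 mm, then level to x = -115 mm. Starts upright, holding the seven sweets (10 g each).
- dipper_small_grip (a point): Point on the small dipper's handle bar axis, 90 mm out from the cup's axis (cup frame -90, 0, 84 mm).
- dipper_middle: The middle of three plain steel dippers: open round cup, 48 mm tall, outside 66 mm across at the foot, 80 mm at the rim, walls 3 mm, floor 4 mm. Origin: centre of its underside, z up out of the mouth. Round handle bar 10 mm thick: from the rim's -x side up to 72 mm above the underside at x = -57 mm, then level to x = -115 mm. Starts upright, empty.
- dipper_middle_grip (a point): Point on the middle dipper's handle bar axis, 90 mm out from the cup's axis (cup frame -90, 0, 72 mm).
- dipper_large: The largest of three plain steel dippers: open round cup, 42 mm tall, outside 82 mm across at the foot, 96 mm at the rim, walls 3 mm, floor 4 mm. Origin: centre of its underside, z up out of the mouth. Round handle bar 10 mm thick: from the rim's -x side up to 60 mm above the underside at x = -65 mm, then level to x = -115 mm. Starts upright, empty.
- dipper_large_grip (a point): Point on the large dipper's handle bar axis, 90 mm out from the cup's axis (cup frame -90, 0, 60 mm).
- bowl: Loose, empty dark wooden bowl, no handle, 66 mm tall, 116 mm across at the rim (its upper half is straight), 88 mm at the foot, walls 5 mm, floor 6 mm. Origin: centre of its underside, z up.
- sweet0: Butterscotch sweet, a smooth ball 18 mm across. Origin: its centre. Starts in the small dipper.
- sweet1: Butterscotch sweet, a smooth ball 18 mm across. Origin: its centre. Starts in the small dipper.
- sweet2: Butterscotch sweet, a smooth ball 18 mm across. Origin: its centre. Starts in the small dipper.
- sweet3: Butterscotch sweet, a smooth ball 18 mm across. Origin: its centre. Starts in the small dipper.
- sweet4: Butterscotch sweet, a smooth ball 18 mm across. Origin: its centre. Starts in the small dipper.
- sweet5: Butterscotch sweet, a smooth ball 18 mm across. Origin: its centre. Starts in the small dipper.
- sweet6: Butterscotch sweet, a smooth ball 18 mm across. Origin: its centre. Starts in the small dipper.
- letter_rack: White letter rack fixed to the counter in the middle of the work area, 160 mm long (x), 60 mm wide (y), with its letters 170 mm tall. Origin: centre of its underside. To be left alone.
- parcel: Small cardboard parcel, 100 (x) by 130 (y) by 70 mm tall, at the far side. Origin: centre of its underside. To be left alone.
- bell: Counter bell, 64 mm across, 46 mm tall, near the robot. Origin: centre of its underside. To be left alone.
- stamp: Rubber stamp, foot 50 by 32 mm, 58 mm tall with its wooden knob, near the robot. Origin: centre of its underside. To be left alone.

How it is judged:
By the outcome, as a careful person would: the job done as asked, in the order asked, and still so for the second after the job is handed in, with the robot touching nothing.
It also fails if it takes over 72 s, if anything falls off the work surface, if the arm or the gripper's body presses on something with over 40 N, if the wrist force passes 120 N, or if a joint passes its speed limit or range.

### The arm

A 6-joint arm with a two-finger parallel gripper is mounted at the origin on the work surface. World frame = base frame: x ahead of the robot, y to its left, z up, the work surface at z = 0. Lengths are in m, angles in rad, forces in N, time in s.
With the tool pointing down it reaches from about 0.375 to 0.9 m from the base axis. Payload 3.1 kg.
Tool frame: the origin (TCP) lies between the finger pads; the fingertips stand 11 mm ahead of it and the grasp point (between the pads) lies 8 mm behind it; z points along the fingers, y is the line along which they close (so a half turn about z gives the same grasp; the last joint's range is limited). The gripper opens to 87 mm and grips with 3 to 60 N. Pads are 19 mm wide; open, the fingers measure 117 mm over their backs; the gripper's body (75 mm by 190 mm) begins 51 mm behind the grasp point.
Start: joints at [1.058, 0.527, 1.433, -0, 1.181, -0.178], TCP at [0.205, 0.59, 0.234] pointing down, gripper open.
Joint ranges: [-3.08, 3.08], [-0.75, 2.2], [0.22, 2.44], [-1.43, 4.57], [0, 2.65], [-2.85, 2.85]. Speed limits (rad/s): [2.79, 2.79, 3.14, 3.14, 3.14, 3.14].

### API

Orientations are given as a unit quaternion [x, y, z, w].
In Python, from bench import read_state, camera, camera_params, job gives the robot as it stands.
- The arm moves only by the tool move_arm, never from a script. Its argument "rows" is a list of rows, each a list of 7 numbers: the turn, a rotation vector about the tool's x, y, z in rad, then the shift along the tool's x, y, z in mm, then the gripper command: -1 is fully open, 1 is shut, values between are in proportion. A call has exactly 5 rows; each row shifts and turns the commanded pose from where the row before left it, along the tool's axes as they then stand; what a row does not reach is not made up. A row lasts 1/12 s, in which the tool goes at most 41.7 mm and 7.16 degrees, less where a joint would pass 70% of its speed; a pose out of reach is approached as far as the arm can. A call is refused whole if a number of a shift passes 41.7 or a number of a turn 0.125, either way. A call with a gripper value outside its range is refused whole. The fingers move at their own pace and stop on an object; "grip_force" is the grip in N (left out, the last holds). Time passes only in rows, so rows that do not move let the fingers close, or fill a call up. It gives the time, the measured TCP pose, the force, the opening and the grip force at its end, in the units of the state.
- read_state(): the state, without advancing time (a new reading comes with each control period).
- camera(name): name is "side" or "top" or "wrist"; returns (picture, depth): 384x512x3 uint8, red, green, blue; 384x512 float32, m along the optical axis (not along the pixel's ray), 0 where there is no reading.
- camera_params(name): a dict with "intrinsics" (3x3 intrinsics, pixels), "k1" (the pictures are not rectified: a ray, as slopes to the right and down, at radius r is drawn at 1 + k1 r^2 times it, then the intrinsics apply), "R" (3x3) and "t" (3): a world point X has camera coordinates R X + t. Camera axes: x right, y down, z forward; pixel columns grow to the right and rows downward; lengths in m; the calibration is good to about 2 mm. A picture is of the moment at which its call begins: read the wrist's pose just before it. camera_params takes no time and is no camera call; for the wrist camera it gives the pose at the moment of the call.
- job.finish_job(): hands the job in; it is judged then, once.
The state is a dict: "time_s": time; "qpos": joint angles; "dq": joint speeds; "joint_efforts": joint torques, N m; "ee_pos": TCP position; "tcp_rot": TCP orientation; "wrist_force": force on the tool from outside, world axes, zero at the start; "wrist_torque": the same for the moment, N m; "grip_width": finger opening in m; "finger_force": force on a finger pad.
Only numpy, scipy, OpenCV 4.12 (cv2) and the standard library are available. Lean on these libraries where they do the work, as an engineer would, in place of code of your own. Each camera call takes 0.05 s, during which the arm holds its last target. There are 200 camera calls.

## Working session

There is one attempt and no reset: what is moved stays moved. The work goes in short steps, Python scripts to look and compute and a tool call to move; the robot and the scene stay as the last step left them, time stands still between calls to the robot, and variables do not carry over. Pictures are saved under pics/ and viewed, at most 10 in all, crops included, and the job is handed in when it is done.

Besides the shell and the picture viewer there is one more tool, called after ">>>" as name(argument=value, ...), one argument or row to a line, values as JSON. move_arm: Moves the arm, as the interface text tells. Its arguments: {"type":"object","properties":{"rows":{"type":"array","items":{"type":"array","items":{"type":"number"}}},"grip_force":{"type":"number"}},"required":["rows"]}

```bash
mkdir -p pics; ls
python3 - <<'E'
from bench import *
import cv2,numpy as np
s=read_state();print(s)
for n in("top","side"):
    im,d=camera(n);cv2.imwrite(f"pics/{n}0.png",im[:,:,::-1]);np.save(f"pics/{n}0.npy",d)
    print(camera_params(n))
E
```

```text
pics
{'time_s': 0.0, 'qpos': array([ 1.05850834e+00,  5.28467640e-01,  1.43389211e+00, -3.41948995e-05,
        1.18139029e+00, -1.78492181e-01]), 'dq': array([ 0.00153614, -0.00072252,  0.00121256, -0.00230246, -0.00087955,
        0.00016676]), 'joint_efforts': array([-3.53522619e-04, -4.40043819e+01, -1.76588559e+01,  6.33081933e-02,
        5.83057653e-02, -1.45943736e-04]), 'ee_pos': array([0.20439525, 0.58988739, 0.23257395]), 'tcp_rot': array([ 1.66117648e-01,  9.86105351e-01, -1.02033886e-03, -3.50328512e-04]), 'wrist_force': array([ 0.3382849 , -0.62066592, -0.37401291]), 'wrist_torque': array([ 0.01483441, -0.00285892,  0.04009528]), 'finger_force': 0.0, 'grip_width': 0.08682647498164243}
{'intrinsics': array([[395.31369438,   0.        , 253.38162305],
       [  0.        , 395.31369438, 194.79939655],
       [  0.        ,   0.        ,   1.        ]]), 'k1': -0.06891552613867424, 'R': array([[-0.01675413, -0.99915465, -0.03754034],
       [-0.9876947 ,  0.02237756, -0.15478512],
       [ 0.15549434,  0.0344851 , -0.98723467]]), 't': array([0.03644529, 0.52428593, 1.03315384])}
{'intrinsics': array([[442.87046573,   0.        , 249.39496426],
       [  0.        , 442.87046573, 194.59612513],
       [  0.        ,   0.        ,   1.        ]]), 'k1': -0.02821583495807551, 'R': array([[ 9.49146050e-01, -3.14835952e-01, -3.16342002e-04],
       [-2.29230494e-01, -6.90379074e-01, -6.86170617e-01],
       [ 2.15812783e-01,  6.51348646e-01, -7.27440571e-01]]), 't': array([-0.51557102,  0.17148995,  1.1423056 ])}
```

View pics/top0.png

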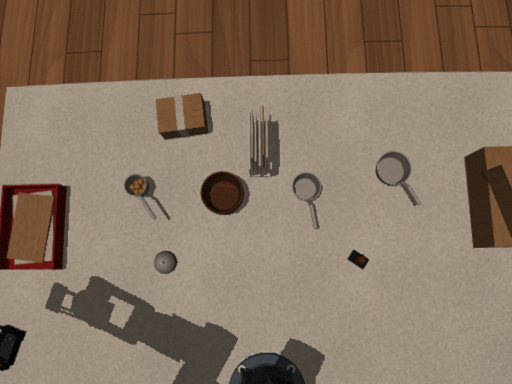

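View pics/side0.png

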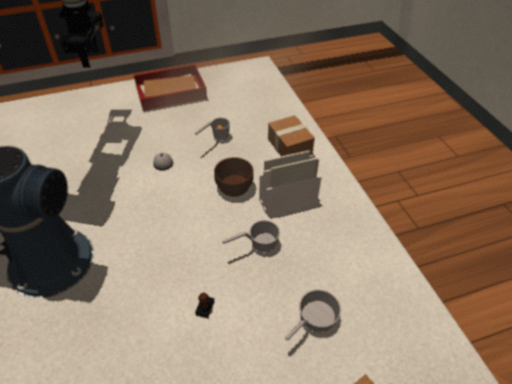

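Top view: small dipper with sweets at (137,185), its handle end at (155,218). Bowl (222,193), middle dipper (306,187) with handle to (317,227), large dipper (392,169) with handle to (418,204). Bell (165,262), stamp (358,259), rack (260,145). The side view agrees.

```bash
cat > h.py <<'E'
from bench import *
import cv2,numpy as np
from scipy.spatial.transform import Rotation as Rn
def rays(uv,p):
    K=p["intrinsics"];uv=np.asarray(uv,float).reshape(-1,1,2)
    s=cv2.undistortPoints(uv,K,np.array([p["k1"],0,0,0,0.]))[:,0]
    return np.c_[s,np.ones(len(s))]
def cloud(d,p):
    v,u=np.nonzero(d>0);r=rays(np.c_[u,v],p)*d[v,u][:,None]
    return (r-p["t"])@p["R"],np.c_[u,v]
def at_z(uv,p,z):
    r=rays(uv,p)@p["R"];c=-p["R"].T@p["t"]
    return c+r*((z-c[2])/r[:,2])[:,None]
def tri(uv1,p1,uv2,p2):
    A=[];b=[]
    for uv,p in((uv1,p1),(uv2,p2)):
        x,y,_=rays(uv,p)[0]
        for k,s in((0,x),(1,y)):
            A.append(p["R"][k]-s*p["R"][2]);b.append(s*p["t"][2]-p["t"][k])
    return np.linalg.lstsq(np.array(A),np.array(b),rcond=None)[0]
def circ(P):
    A=np.c_[2*P[:,:2],np.ones(len(P))];s=np.linalg.lstsq(A,(P[:,:2]**2).sum(1),rcond=None)[0]
    return s[0],s[1],np.sqrt(s[2]+s[0]**2+s[1]**2)
E
python3 - <<'E'
from h import *
np.set_printoptions(precision=4,suppress=True)
T=camera_params("top");S=camera_params("side")
seeds=dict(small=((137,185),(155,218),(221,130),.054,.084),bowl=((222,193),None,(234,178),.066,0),middle=((306,187),(317,227),(265,236),.048,.072),large=((392,169),(418,204),(319,312),.042,.06),bell=((165,262),None,(162,161),.046,0),stamp=((358,259),None,(205,303),.058,0))
Ps={n:cloud(np.load(f"pics/{n}0.npy"),camera_params(n)) for n in("top","side")}
for k,(c,h,s,z,hz) in seeds.items():
    c0=at_z([c],T,z)[0]; print(k,"plane",c0,"tri",tri([c],T,[s],S), "handle end",at_z([h],T,hz)[0] if h else "")
    for n in Ps:
        P=Ps[n][0];m=(np.hypot(*(P[:,:2]-c0[:2]).T)<.14)&(P[:,2]>.012)
        Q=P[m];
        r=Q[(abs(Q[:,2]-z)<.006)&(np.hypot(*(Q[:,:2]-c0[:2]).T)<.065)]
        print("  ",n,len(Q),"maxz",np.sort(Q[:,2])[-5:][0], "rim",len(r),circ(r) if len(r)>5 else "")
        if h:
            g=Q[(abs(Q[:,2]-hz)<.012)&(np.hypot(*(Q[:,:2]-c0[:2]).T)>.055)&(np.hypot(*(Q[:,:2]-c0[:2]).T)<.125)]
            if len(g)>3:
                m0=g.mean(0);u=np.linalg.svd(g-m0)[2][0];print("   bar",len(g),m0,u,"yaw",np.arctan2(*(u[1::-1])))
for k,uv,z in(("rack",[(250,112),(268,108),(250,177),(270,178)],.1),("parcel",[(157,98),(203,94),(207,132),(161,137)],.07)): print(k,at_z(uv,T,z))
E
for i in 1; do python3 - <<'E'
import cv2,numpy as np
a=cv2.imread('pics/top0.png');f=lambda y,x:cv2.resize(a[y:y+70,x:x+70],None,fx=5.6,fy=5.6,interpolation=cv2.INTER_CUBIC)
cv2.imwrite('pics/c.png',np.hstack([f(165,110),f(165,285)]))
E
done
```

```text
small plane [0.5574 0.3448 0.054 ] tri [0.5627 0.3569 0.0187] handle end [0.4625 0.2838 0.084 ]
   top 539 maxz 0.09169358421442016 rim 96 (np.float64(0.5602013642153576), np.float64(0.3517282952751227), np.float64(0.029734609022802453))
   bar 87 [0.4849 0.301  0.0871] [-0.8288 -0.5593 -0.0176] yaw -2.5479928818871906
   side 394 maxz 0.09079721158686704 rim 82 (np.float64(0.5571690892455802), np.float64(0.350989038631647), np.float64(0.03058479492859331))
   bar 51 [0.484  0.2988 0.0866] [-0.8099 -0.5864  0.0126] yaw -2.5149339946231137
bowl plane [0.5278 0.1089 0.066 ] tri [0.5333 0.1132 0.0296] handle end 
   top 1036 maxz 0.16941599028434803 rim 260 (np.float64(0.5318912874322469), np.float64(0.11015546404163115), np.float64(0.05525288620508817))
   side 1481 maxz 0.16806518754453445 rim 238 (np.float64(0.5306759318498), np.float64(0.10931829536128415), np.float64(0.05542744648994956))
middle plane [ 0.542  -0.1166  0.048 ] tri [ 0.5462 -0.1187  0.0282] handle end [ 0.4317 -0.1388  0.072 ]
   top 570 maxz 0.16525548342823687 rim 105 (np.float64(0.5458973090195778), np.float64(-0
[... 1082 characters left out ...]
, np.float64(0.27730817788937984), np.float64(0.0026716617078638106))
   side 240 maxz 0.08966329156272596 rim 5 
stamp plane [ 0.3471 -0.2439  0.058 ] tri [ 0.3478 -0.2533  0.0165] handle end 
   top 192 maxz 0.07470327735303535 rim 47 (np.float64(0.3466039822840387), np.float64(-0.25395984469223426), np.float64(0.007350257282918724))
   side 262 maxz 0.07535656788194393 rim 56 (np.float64(0.3461952830087363), np.float64(-0.25693780280734296), np.float64(0.007151414927540216))
rack [[ 0.7392  0.0293  0.1   ]
 [ 0.749  -0.0188  0.1   ]
 [ 0.5625  0.032   0.1   ]
 [ 0.5586 -0.0196  0.1   ]]
parcel [[0.8011 0.2908 0.07  ]
 [0.8078 0.1608 0.07  ]
 [0.697  0.149  0.07  ]
 [0.6869 0.2764 0.07  ]]
```

View pics/c.png

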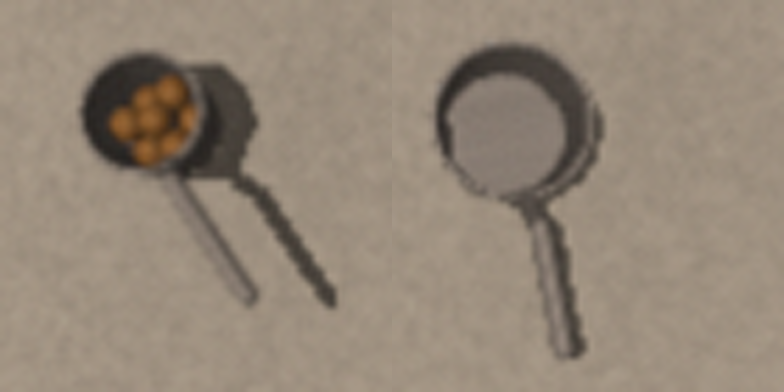

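```bash
cat >> h.py <<'E'
def go(pos,phi=None,R=None):
    s=read_state();C=Rn.from_quat(s["tcp_rot"])
    T=R if R is not None else Rn.from_euler('z',phi)*Rn.from_euler('y',np.pi)
    print("shift mm (cur axes)",np.round(1e3*C.inv().apply(np.array(pos)-s["ee_pos"]),1),"turn",np.round((C.inv()*T).as_rotvec(),3),"shift in target axes",np.round(1e3*T.inv().apply(np.array(pos)-s["ee_pos"]),1),"t",s["time_s"])
    import json;open("log.txt","a").write(json.dumps([list(map(float,s["qpos"])),list(map(float,s["ee_pos"])),list(map(float,s["tcp_rot"]))])+"\n")
E
python3 -c "
from h import *
go((.485,.300,.2),.60)"
```

```text
shift mm (cur axes) [-360.1 -181.9   32.9] turn [-0.002 -0.001 -0.934] shift in target axes [ -67.9 -397.7   32.7] t 0.1
```

>>> move_arm(
  rows=[
    [0,0,-0.0935,0,0,0,-1],
    [0,0,-0.0935,0,0,0,-1],
    [0,0,-0.0935,0,0,0,-1],
    [0,0,-0.0935,0,0,0,-1],
    [0,0,-0.0935,0,0,0,-1],
  ],
)

```text
time_s: 0.52
ee_pos: [0.2045, 0.5901, 0.233]
tcp_rot: [-0.069, 0.998, -0.001, -0.0]
wrist_force: [0.7, 0.5, -0.2]
grip_width: 0.087
finger_force: 0.0
```

>>> move_arm(
  rows=[
    [0,0,-0.0935,0,0,0,-1],
    [0,0,-0.0935,0,0,0,-1],
    [0,0,-0.0935,0,0,0,-1],
    [0,0,-0.0935,0,0,0,-1],
    [0,0,-0.0935,0,0,0,-1],
  ],
)

```text
time_s: 0.93
ee_pos: [0.2045, 0.5901, 0.233]
tcp_rot: [-0.298, 0.954, -0.0, -0.001]
wrist_force: [-0.5, -0.0, -0.3]
grip_width: 0.0871
finger_force: 0.0
```

```bash
python3 -c "
from h import *
go((.485,.300,.2),.60)"
```

```text
shift mm (cur axes) [ -65.4 -398.2   33.1] turn [-0.001 -0.001  0.006] shift in target axes [ -67.7 -397.8   33. ] t 0.9333
```

>>> move_arm(
  rows=[
    [0,0,0,-6.6,-39.8,3.3,-1],
    [0,0,0,-6.6,-39.8,3.3,-1],
    [0,0,0,-6.6,-39.8,3.3,-1],
    [0,0,0,-6.6,-39.8,3.3,-1],
    [0,0,0,-6.6,-39.8,3.3,-1],
  ],
)

```text
time_s: 1.35
ee_pos: [0.3451, 0.4435, 0.2165]
tcp_rot: [-0.296, 0.955, -0.0, -0.0]
wrist_force: [0.8, 0.8, 0.3]
grip_width: 0.0867
finger_force: 0.0
```

>>> move_arm(
  rows=[
    [0,0,0,-6.6,-39.8,3.3,-1],
    [0,0,0,-6.6,-39.8,3.3,-1],
    [0,0,0,-6.6,-39.8,3.3,-1],
    [0,0,0,-6.6,-39.8,3.3,-1],
    [0,0,0,-6.6,-39.8,3.3,-1],
  ],
)

```text
time_s: 1.77
ee_pos: [0.4851, 0.2979, 0.2001]
tcp_rot: [-0.296, 0.955, 0.0, -0.0]
wrist_force: [0.1, 1.0, -0.4]
grip_width: 0.087
finger_force: 0.0
```

>>> move_arm(
  rows=[
    [0,0,0.006,0,0,0,-1],
    [0,0,0,0,0,0,-1],
    [0,0,0,0,0,0,-1],
    [0,0,0,0,0,0,-1],
    [0,0,0,0,0,0,-1],
  ],
)

```text
time_s: 2.18
ee_pos: [0.4829, 0.3008, 0.2005]
tcp_rot: [-0.294, 0.956, 0.0, -0.0]
wrist_force: [0.2, -0.1, -0.1]
grip_width: 0.0871
finger_force: 0.0
```

Run:
```python
from h import *
go((.485,.300,.2),.60)
p=camera_params("wrist");im,d=camera("wrist");cv2.imwrite("pics/w1.png",im[:,:,::-1]);np.save("pics/w1.npy",d)
print(p)
P,_=cloud(d,p);np.set_printoptions(precision=4,suppress=True)
c=np.array([.559,.351]);r=np.hypot(*(P[:,:2]-c).T)
m=(P[:,2]>.05)&(P[:,2]<.062)&(r<.045)&(r>.02);print("rim",m.sum(),circ(P[m]) if m.sum()>9 else 0)
u=np.array([np.cos(.6),np.sin(.6)]);a=(P[:,:2]-c)@-u;b=abs((P[:,:2]-c)@[-u[1],u[0]])
m=(P[:,2]>.075)&(P[:,2]<.1)&(a>.05)&(a<.125)&(b<.03);g=P[m];m0=g.mean(0);v=np.linalg.svd(g-m0)[2][0];print("bar",m.sum(),m0,v,np.percentile(g[:,2],[5,50,95]),np.arctan2(v[1],v[0]))
```

```text
shift mm (cur axes) [-1.3 -1.8  0.5] turn [ 0.    -0.001 -0.002] shift in target axes [-1.3 -1.8  0.5] t 2.1833
{'intrinsics': array([[272.03987864,   0.        , 258.44348477],
       [  0.        , 272.03987864, 190.85793805],
       [  0.        ,   0.        ,   1.        ]]), 'k1': 0.0021666037298273284, 'R': array([[-0.56279258,  0.82659706, -0.00134526],
       [ 0.79811768,  0.54382434,  0.25935159],
       [ 0.21511085,  0.14488748, -0.96578204]]), 't': array([ 0.02350979, -0.57118963,  0.20930868])}
rim 243 (np.float64(0.5588541189052728), np.float64(0.35021536426458405), np.float64(0.030086925030626516))
bar 647 [0.4885 0.302  0.0863] [0.8245 0.5658 0.0014] [0.0839 0.0866 0.088 ] 0.6014043534816479
```

View pics/w1.png

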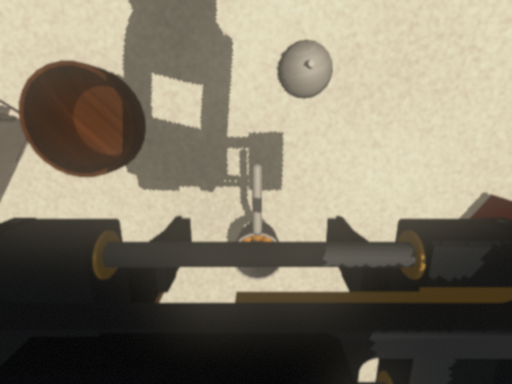

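Wrist view: handle from (257,165) to the cup at (257,250) with sweets, centred between the fingers. The bar axis is at about z=0.084 and the yaw is 0.60, as the text says. Descending and gripping.

>>> move_arm(
  rows=[
    [0,0,0,-1,-1.5,25,-1],
    [0,0,0,0,0,25,-1],
    [0,0,0,0,0,25,-1],
    [0,0,0,0,0,25,-1],
    [0,0,0,0,0,24.5,-1],
  ],
)

```text
time_s: 2.65
ee_pos: [0.4852, 0.3001, 0.0753]
tcp_rot: [-0.294, 0.956, 0.0, 0.0]
wrist_force: [0.5, 0.6, -0.4]
grip_width: 0.087
finger_force: 0.0
```

>>> move_arm(
  rows=[
    [0,0,0,0,0,0,-1],
    [0,0,0,0,0,0,-1],
    [0,0,0,0,0,0,1],
    [0,0,0,0,0,0,1],
    [0,0,0,0,0,0,1],
  ],
  grip_force=50,
)

```text
time_s: 3.07
ee_pos: [0.487, 0.2996, 0.0778]
tcp_rot: [-0.293, 0.956, 0.0, 0.002]
wrist_force: [0.5, 0.3, -0.3]
grip_width: 0.0741
finger_force: 0.0
```

>>> move_arm(
  rows=[
    [0,0,0,0,0,0,1],
    [0,0,0,0,0,0,1],
    [0,0,0,0,0,0,1],
    [0,0,0,0,0,0,1],
    [0,0,0,0,0,0,1],
  ],
)

```text
time_s: 3.48
ee_pos: [0.486, 0.2989, 0.0762]
tcp_rot: [-0.293, 0.956, 0.0, 0.0]
wrist_force: [-0.8, -0.8, -0.1]
grip_width: 0.0417
finger_force: 0.0
```

Run:
```python
from h import *
import json
from scipy.optimize import least_squares
go((.4847,.2998,.076),.60)
L=[json.loads(l) for l in open("log.txt")]
s=read_state();print(s["finger_force"],s["grip_width"],s["wrist_force"])
# wrist-angle model and planar data
for q,p,r in L:
    R=Rn.from_euler('ZYZYZ',[0,0,0,0,0]) if 0 else Rn.from_euler('z',q[0])*Rn.from_euler('y',q[1]+q[2])*Rn.from_euler('z',q[3])*Rn.from_euler('y',q[4])*Rn.from_euler('z',q[5]+np.pi/2)
    print(np.round(q,3),np.round(np.hypot(p[0],p[1]),4),np.round(p[2],4),"roterr",round((R.inv()*Rn.from_quat(r)).magnitude(),4))
```

```text
shift mm (cur axes) [0.5 1.5 0.2] turn [-0.     0.    -0.005] shift in target axes [0.5 1.5 0.2] t 3.4833
0.0 0.04166034515077412 [-0.84860529 -0.81922367 -0.14760018]
[ 1.059  0.528  1.434  0.     1.181 -0.178] 0.6244 0.2327 roterr 0.0
[ 1.059  0.528  1.433  0.     1.181 -1.118] 0.6245 0.233 roterr 0.0
[ 0.361  0.493  1.609  0.     1.039 -1.808] 0.5689 0.2005 roterr 0.0
[ 0.356  0.679  1.694  0.     0.768 -1.81 ] 0.5705 0.0762 roterr 0.0
```

>>> move_arm(
  rows=[
    [0,0,0,0,0,0,1],
    [0,0,0,0,0,0,1],
    [0,0,0,0,0,0,1],
    [0,0,0,0,0,0,1],
    [0,0,0,0,0,0,1],
  ],
)

```text
time_s: 3.9
ee_pos: [0.4859, 0.2989, 0.076]
tcp_rot: [-0.293, 0.956, 0.0, -0.0]
wrist_force: [0.3, 1.0, -0.0]
grip_width: 0.0084
finger_force: 50.1
```

>>> move_arm(
  rows=[
    [0,0,0,0,0,0,1],
    [0,0,0,0,0,0,1],
    [0,0,0,0,0,0,1],
    [0,0,0,0,0,0,1],
    [0,0,0,0,0,0,1],
  ],
)

```text
time_s: 4.32
ee_pos: [0.4859, 0.299, 0.076]
tcp_rot: [-0.293, 0.956, 0.0, -0.0]
wrist_force: [-1.0, -0.4, 0.3]
grip_width: 0.0086
finger_force: 49.9
```

Run:
```python
from h import *
import json
go((.4847,.2998,.076),.60)
s=read_state();print(s["finger_force"],s["grip_width"],s["wrist_force"],s["wrist_torque"])
L=[json.loads(l) for l in open("log.txt")]
A=[];b=[]
for q,p,r in L:
    X=Rn.from_euler('z',-q[0]).apply(p);print(X)
    f=q[1]+q[2]
    A+=[[np.sin(q[1]),np.sin(f),0],[np.cos(q[1]),np.cos(f),1]];b+=[X[0],X[2]]
x,r,*_=np.linalg.lstsq(np.array(A),np.array(b),rcond=None);print(x,np.array(A)@x-b)
```

```text
shift mm (cur axes) [0.5 1.3 0. ] turn [ 0.    -0.    -0.005] shift in target axes [0.5 1.3 0. ] t 4.3167
49.8793376237154 0.008552024538879396 [-0.97039641 -0.36107217  0.34429075] [0.20309766 0.10468246 0.07122039]
[0.61440629 0.1110024  0.23268397]
[0.61459192 0.11100196 0.23295247]
[0.55797824 0.11107605 0.20054372]
[0.55962359 0.11100003 0.07617297]
[0.55961985 0.11102845 0.0760369 ]
[0.43937556 0.41409434 0.02206729] [-0.01012151  0.01090393 -0.01032059  0.01092089  0.00697944 -0.0016021
  0.00419262 -0.01011291  0.00422047 -0.01010981]
```

>>> move_arm(
  rows=[
    [0,0,0,0,0,-10,1],
    [0,0,0,0,0,-20,1],
    [0,0,0,0,0,-30,1],
    [0,0,0,0,0,-30,1],
    [0,0,0,0,0,-30,1],
  ],
)

```text
time_s: 4.73
ee_pos: [0.4851, 0.2984, 0.1973]
tcp_rot: [-0.293, 0.956, -0.0, -0.001]
wrist_force: [0.5, 1.0, -2.2]
grip_width: 0.0084
finger_force: 50.0
```

>>> move_arm(
  rows=[
    [0,0,0.06,0,0,-10,1],
    [0,0,0.09,0,0,0,1],
    [0,0,0.09,0,0,0,1],
    [0,0,0.09,0,0,0,1],
    [0,0,0.09,0,0,0,1],
  ],
)

```text
time_s: 5.15
ee_pos: [0.4852, 0.2985, 0.2065]
tcp_rot: [-0.085, 0.996, -0.0, -0.001]
wrist_force: [-0.3, -0.4, -1.9]
grip_width: 0.0083
finger_force: 50.1
```

>>> move_arm(
  rows=[
    [0,0,0.09,0,0,0,1],
    [0,0,0.09,0,0,0,1],
    [0,0,0.09,0,0,0,1],
    [0,0,0.09,0,0,0,1],
    [0,0,0.09,0,0,0,1],
  ],
)

```text
time_s: 5.57
ee_pos: [0.4853, 0.2986, 0.2063]
tcp_rot: [0.139, 0.99, -0.0, -0.001]
wrist_force: [-0.3, -0.0, -1.8]
grip_width: 0.0085
finger_force: 50.1
```

Run:
```python
from h import *
s=read_state();print(s["wrist_force"],s["qpos"],s["grip_width"],s["ee_pos"])
c=np.array([.531,.110]);ph=-.3;u=np.array([np.cos(ph),np.sin(ph)]);g=c-.09*u;print(g)
go((*g,.2),ph)
```

```text
[-0.33018399 -0.01635158 -1.78943702] [ 3.55495915e-01  4.87388434e-01  1.60119139e+00  6.34940710e-06
  1.05446347e+00 -9.35713239e-01] 0.008501781489572435 [0.48525007 0.29856347 0.20625334]
[0.44501972 0.13659682]
shift mm (cur axes) [  -6.  -166.8    6.4] turn [-0.001 -0.001  0.02 ] shift in target axes [  -9.4 -166.6    6.3] t 5.5667
```

>>> move_arm(
  rows=[
    [0,0,0.02,-1,-12,0,1],
    [0,0,0,-1,-24,0,1],
    [0,0,0,-1,-30,0,1],
    [0,0,0,-1,-30,0,1],
    [0,0,0,-1,-30,0,1],
  ],
)

```text
time_s: 5.98
ee_pos: [0.4529, 0.1751, 0.2062]
tcp_rot: [0.146, 0.989, -0.0, -0.001]
wrist_force: [0.2, 0.1, -2.4]
grip_width: 0.0084
finger_force: 50.1
```

>>> move_arm(
  rows=[
    [0,0,0,-1,-25,0,1],
    [0,0,0,0,-15.5,0,1],
    [0,0,0,0,0,0,1],
    [0,0,0,0,0,0,1],
    [0,0,0,0,0,0,1],
  ],
)

```text
time_s: 6.4
ee_pos: [0.4438, 0.1379, 0.2064]
tcp_rot: [0.147, 0.989, 0.0, 0.0]
wrist_force: [0.1, -0.1, -1.4]
grip_width: 0.0081
finger_force: 50.0
```

Run:
```python
from h import *
go((.445,.137,.2),-.3)
s=read_state();print(s["qpos"])
```

```text
shift mm (cur axes) [-1.4 -0.5  6.4] turn [0.001 0.001 0.005] shift in target axes [-1.4 -0.5  6.4] t 6.4
[ 5.98149260e-02  3.54473048e-01  1.85369182e+00  3.42425218e-04
  9.32622016e-01 -1.21653948e+00]
```

>>> move_arm(
  rows=[
    [-0.05,0,0,0,0,0,1],
    [-0.05,0,0,0,0,0,1],
    [-0.05,0,0,0,0,0,1],
    [-0.05,0,0,0,0,0,1],
    [-0.05,0,0,0,0,0,1],
  ],
)

```text
time_s: 6.82
ee_pos: [0.444, 0.1387, 0.2063]
tcp_rot: [0.144, 0.982, 0.124, 0.019]
wrist_force: [0.2, -0.0, -1.5]
grip_width: 0.0087
finger_force: 50.1
```

```bash
cat > fit.py <<'E'
from h import *
import json
from scipy.optimize import least_squares
L=[json.loads(l) for l in open("log.txt")]
Z=lambda a:Rn.from_euler('z',a);Y=lambda a:Rn.from_euler('y',a)
def fk(q,x):
    R1=Z(q[0]);R2=R1*Y(q[1]);R3=R2*Y(q[2]);R5=R3*Z(q[3])*Y(q[4])
    return R1.apply([x[5],.111-x[6],x[0]])+R2.apply([0,0,x[1]])+R3.apply([x[4],x[6],x[2]])+R5.apply([0,0,x[3]]),R5*Z(q[5]+np.pi/2)
def res(x): return np.concatenate([(fk(q,x)[0]-p)*1e3 for q,p,r in L]+[[(x[3]-.3)*1,(x[5])*3,x[6]*3,x[4]*3]])
f=least_squares(res,[.15,.43,.41,.3,0,0,0]);X=f.x
E
python3 - <<'E'
from h import *
go((.445,.137,.2),-.3)
s=read_state();print(s["qpos"],s["ee_pos"])
from fit import *
print(np.round(X,4),np.abs(f.fun[:-4]).max(), "rot",[(fk(q,X)[1].inv()*Rn.from_quat(r)).magnitude() for q,p,r in L[-1:]])
E
```

```text
shift mm (cur axes) [-1.5 -2.9  5.8] turn [0.252 0.    0.008] shift in target axes [-1.5 -1.3  6.3] t 6.8167
[-0.10179038  0.32501201  1.94736818  0.33290183  0.84733594 -1.59956373] [0.44396244 0.13872849 0.20631393]
[ 0.2742  0.588   0.3917  0.2945  0.1141 -0.     -0.    ] 0.0009147929840302993 rot [3.3355105834889285e-16]
```

```bash
cat >> fit.py <<'E'
LO=np.array([-3.08,-.75,.22,-1.43,0,-2.85]);HI=np.array([3.08,2.2,2.44,4.57,2.65,2.85])
def ik(p,R,q0):
    e=lambda q:np.r_[(fk(q,X)[0]-p)*5,(R.inv()*fk(q,X)[1]).as_rotvec()]
    r=least_squares(e,q0);return r.x,np.abs(r.fun).max()
bowl=np.array([.531,.110])
def pose(th,ph,z,lip=.008):
    # th tilt; lip held lip m beyond the bowl centre along the tool direction; z = bar axis height
    u=np.array([np.cos(ph),np.sin(ph),0]);l=np.array([-u[1],u[0],0])
    m=.032*np.cos(th)-.030*np.sin(th)   # lip, toward mouth side (-l)
    off=lip+m if th>.9 else np.interp(th,[0,.9],[0,lip+.032*np.cos(.9)-.030*np.sin(.9)])
    ax=np.r_[bowl,z]-.09*u+off*l
    R=Z(ph)*Y(np.pi)*Rn.from_rotvec([-th,0,0])
    return ax+.008*R.apply([0,0,1]),R
E
python3 - <<'E'
from fit import *
np.set_printoptions(precision=3,suppress=True)
s=read_state()
for ph in(-.3,):
  q=s["qpos"]
  for th,z in((.25,.2),(.5,.175),(.9,.155),(1.2,.155),(1.5,.155),(1.65,.16),(1.8,.165),(2.0,.175)):
    p,R=pose(th,ph,z);q,e=ik(p,R,q);el=fk(q,X); w=p-.2945*R.apply([0,0,1])
    print(ph,th,p,q,"err",round(e,4),"ok",bool(((q>LO)&(q<HI)).all()),"wrist",w)
E
```

```text
-0.3 0.25 [0.446 0.14  0.192] [-0.097  0.353  1.958  0.341  0.809 -1.602] err 0.0 ok True wrist [0.424 0.07  0.478]
-0.3 0.5 [0.447 0.143 0.168] [-0.258  0.432  2.067  0.754  0.775 -2.114] err 0.0 ok True wrist [0.405 0.008 0.426]
-0.3 0.9 [0.448 0.147 0.15 ] [-0.482  0.654  2.172  1.169  0.992 -2.769] err 0.0 ok True wrist [ 0.38  -0.074  0.333]
-0.3 1.2 [0.445 0.136 0.152] [-0.627  0.856  2.188  1.21   1.233 -3.043] err 0.0 ok False wrist [ 0.364 -0.126  0.259]
-0.3 1.5 [0.442 0.125 0.154] [-0.703  1.07   2.151  1.174  1.469 -3.215] err 0.0 ok False wrist [ 0.355 -0.155  0.175]
-0.3 1.65 [0.44  0.121 0.161] [-0.714  1.159  2.122  1.15   1.593 -3.269] err 0.0 ok False wrist [ 0.353 -0.16   0.137]
-0.3 1.8 [0.439 0.117 0.167] [-0.708  1.243  2.087  1.129  1.722 -3.317] err 0.0 ok False wrist [ 0.354 -0.157  0.1  ]
-0.3 2.0 [0.438 0.112 0.178] [-0.672  1.338  2.039  1.112  1.904 -3.374] err 0.0 ok False wrist [ 0.358 -0.143  0.056]
```

Run:
```python
from fit import *
np.set_printoptions(precision=3,suppress=True)
s=read_state()
for ph in(-.5,-.7,-.9,-1.1):
  q=s["qpos"]
  for th,z in((.25,.2),(.5,.175),(.9,.155),(1.2,.155),(1.5,.155),(1.65,.16),(1.8,.17),(2.0,.18)):
    p,R=pose(th,ph,z);q,e=ik(p,R,q); w=p-.2945*R.apply([0,0,1])
    if th>1: print(ph,th,p,q,"err",round(e,4),"ok",bool(((q>LO)&(q<HI)).all()),"wrist",w)
```

```text
-0.5 1.2 [0.452 0.152 0.152] [-0.611  0.902  2.328  1.495  1.192 -3.237] err 0.0 ok False wrist [ 0.32  -0.089  0.259]
-0.5 1.5 [0.446 0.143 0.154] [-0.706  1.155  2.305  1.396  1.439 -3.456] err 0.0 ok False wrist [ 0.306 -0.115  0.175]
-0.5 1.65 [0.444 0.139 0.161] [-0.721  1.253  2.272  1.336  1.563 -3.515] err 0.0 ok False wrist [ 0.303 -0.119  0.137]
-0.5 1.8 [0.442 0.135 0.172] [-0.713  1.327  2.234  1.284  1.695 -3.555] err 0.0 ok False wrist [ 0.305 -0.117  0.105]
-0.5 2.0 [0.44  0.131 0.183] [-0.667  1.416  2.172  1.232  1.886 -3.605] err 0.0 ok False wrist [ 0.311 -0.104  0.061]
-0.7 1.2 [0.462 0.167 0.152] [-0.544  0.984  2.455  1.83   1.262 -3.45 ] err 0.0 ok False wrist [ 0.285 -0.043  0.259]
-0.7 1.5 [0.455 0.159 0.154] [-0.66   1.297  2.448  1.644  1.535 -3.745] err 0.0 ok False wrist [ 0.265 -0.066  0.175]
-0.7 1.65 [0.452 0.155 0.161] [-0.679  1.399  2.409  1.538  1.646 -3.809] err 0.0 ok False wrist [ 0.262 -0.069  0.137]
-0.7 1.8 [0.449 0.152 0.172] [-0.669  1.464  2.361  1.448  1.768 -3.841] err 0.0 ok False wrist [ 0.264 -0.067  0.105]
-0.7 2.0 [0.446 0.149 0.183
[... 565 characters left out ...]

-0.9 2.0 [0.455 0.165 0.183] [-0.476  1.634  2.348  1.498  2.161 -4.098] err 0.0 ok False wrist [ 0.245 -0.002  0.061]
-1.1 1.2 [0.489 0.19  0.152] [-0.193  1.107  2.571  2.529  1.634 -3.462] err 0.0 ok False wrist [0.245 0.065 0.259]
-1.1 1.5 [0.48  0.185 0.154] [-0.286  1.555  2.605  2.143  2.19  -3.942] err 0.0 ok False wrist [0.218 0.052 0.175]
-1.1 1.65 [0.476 0.183 0.161] [-0.302  1.644  2.553  1.957  2.291 -4.082] err 0.0 ok False wrist [0.214 0.05  0.137]
-1.1 1.8 [0.472 0.181 0.172] [-0.293  1.671  2.484  1.831  2.37  -4.142] err 0.0 ok False wrist [0.216 0.051 0.105]
-1.1 2.0 [0.468 0.179 0.183] [-0.245  1.668  2.368  1.745  2.491 -4.148] err 0.0 ok False wrist [0.229 0.057 0.061]
```

```bash
cat >> fit.py <<'E'
def pose2(th,ph,z,lip=.008):
    u=np.array([np.cos(ph),np.sin(ph),0]);l=np.array([-u[1],u[0],0])
    o=lambda t:lip+.032*np.cos(t)-.030*np.sin(t)
    off=o(th) if th>.9 else np.interp(th,[0,.9],[0,o(.9)])
    ax=np.r_[bowl,z]-.09*u-off*l
    R=Z(ph)*Y(np.pi)*Rn.from_rotvec([th,0,0])
    return ax+.008*R.apply([0,0,1]),R
E
python3 - <<'E'
from fit import *
np.set_printoptions(precision=3,suppress=True)
s=read_state()
for ph in(-.3,-.1,.1,.3):
  q=s["qpos"]
  for th,z in((.01,.2),(.3,.2),(.6,.175),(.9,.155),(1.2,.155),(1.5,.155),(1.65,.16),(1.8,.17),(2.0,.18)):
    p,R=pose2(th,ph,z);q,e=ik(p,R,q); w=p-.2945*R.apply([0,0,1]);el=Z(q[0]).apply([0,.111,.274])+(Z(q[0])*Y(q[1])).apply([0,0,.588])
    if th>.8: print(ph,th,p,q,"err",round(e,4),"ok",bool(((q>LO)&(q<HI)).all()),"wrist",w,"elbow",el)
E
```

```text
-0.3 0.9 [0.442 0.126 0.15 ] [ 0.416  0.78   1.585 -0.635  1.488 -0.559] err 0.0 ok True wrist [0.51  0.347 0.333] elbow [0.333 0.269 0.692]
-0.3 1.2 [0.445 0.137 0.152] [ 0.481  0.931  1.471 -0.738  1.746 -0.508] err 0.0 ok True wrist [0.526 0.4   0.259] elbow [0.367 0.317 0.625]
-0.3 1.5 [0.448 0.148 0.154] [ 0.512  1.08   1.381 -0.846  1.983 -0.492] err 0.0 ok True wrist [0.535 0.428 0.175] elbow [0.398 0.351 0.551]
-0.3 1.65 [0.45  0.152 0.161] [ 0.517  1.142  1.351 -0.909  2.097 -0.498] err 0.0 ok True wrist [0.537 0.433 0.137] elbow [0.41  0.361 0.518]
-0.3 1.8 [0.451 0.156 0.172] [ 0.514  1.193  1.336 -0.979  2.205 -0.512] err 0.0 ok True wrist [0.536 0.43  0.105] elbow [0.421 0.366 0.491]
-0.3 2.0 [0.453 0.161 0.183] [ 0.5    1.259  1.335 -1.079  2.339 -0.529] err 0.0 ok True wrist [0.532 0.417 0.061] elbow [0.438 0.366 0.454]
-0.1 0.9 [0.44  0.108 0.15 ] [ 0.435  0.745  1.699 -0.762  1.349 -0.602] err 0.0 ok True wrist [0.463 0.338 0.333] elbow [0.315 0.269 0.706]
-0.1 1.2 [0.442 0.12  0.152] [ 0.515  0.897  1.605 -0.866  1.601 -0.509] err 0.0 ok True wrist [0.469 0.393 0.25
[... 1575 characters left out ...]
0.3 1.2 [0.445 0.084 0.152] [ 0.538  0.847  1.89  -1.207  1.322 -0.406] err 0.0 ok True wrist [0.364 0.346 0.259] elbow [0.321 0.321 0.664]
0.3 1.5 [0.442 0.095 0.154] [ 0.597  1.017  1.831 -1.266  1.587 -0.28 ] err 0.0 ok True wrist [0.355 0.375 0.175] elbow [0.351 0.373 0.583]
0.3 1.65 [0.44  0.099 0.161] [ 0.605  1.092  1.804 -1.293  1.721 -0.237] err 0.0 ok True wrist [0.353 0.38  0.137] elbow [0.366 0.388 0.545]
0.3 1.8 [0.439 0.103 0.172] [ 0.601  1.155  1.783 -1.322  1.855 -0.202] err 0.0 ok True wrist [0.354 0.377 0.105] elbow [0.381 0.396 0.511]
0.3 2.0 [0.438 0.108 0.183] [ 0.573  1.241  1.76  -1.363  2.034 -0.151] err 0.0 ok True wrist [0.358 0.363 0.061] elbow [0.407 0.395 0.464]
```

Run:
```python
from fit import *
s=read_state();P=[(s["ee_pos"],Rn.from_quat(s["tcp_rot"]))]
th=np.r_[np.linspace(-.25,.3,6)[1:],np.linspace(.3,.8,6)[1:],np.linspace(.8,1.1,6)[1:],np.linspace(1.1,1.4,6)[1:],np.linspace(1.4,1.7,6)[1:]]
for t in th:
    z=np.interp(t,[0,.9,1.4,1.7,1.9],[.205,.155,.155,.165,.175])
    P.append(pose2(max(t,0),-.3,z) if t>0 else (pose2(0,-.3,z)[0],pose2(0,-.3,z)[1]*Rn.from_rotvec([t,0,0])))
for i,((p,R),(p2,R2)) in enumerate(zip(P,P[1:])):
    print(round(th[i],2),np.round((R.inv()*R2).as_rotvec(),3),np.round(R.inv().apply(p2-p)*1e3,1))
```

```text
-0.14 [ 0.112 -0.     0.008] [-1.6 -4.   8.6]
-0.03 [ 0.11  0.   -0.  ] [0. 0. 0.]
0.08 [ 0.11  0.   -0.  ] [ 0.  -1.2  4.4]
0.19 [ 0.11 -0.   -0.  ] [-0.  -0.9  6.1]
0.3 [ 0.11  0.   -0.  ] [ 0.  -0.3  6.1]
0.4 [ 0.1  0.  -0. ] [-0.   0.4  5.4]
0.5 [0.1 0.  0. ] [-0.   0.9  5.3]
0.6 [ 0.1 -0.  -0. ] [-0.   1.4  5.1]
0.7 [0.1 0.  0. ] [0.  1.9 4.8]
0.8 [ 0.1  0.  -0. ] [0.  2.4 4.5]
0.86 [ 0.06  0.   -0.  ] [0.  1.7 2.5]
0.92 [0.06 0.   0.  ] [0.  1.6 0.9]
0.98 [ 0.06 -0.   -0.  ] [-0.   1.1 -2.1]
1.04 [ 0.06 -0.   -0.  ] [ 0.   1.  -2.2]
1.1 [0.06 0.   0.  ] [ 0.   0.8 -2.2]
1.16 [ 0.06  0.   -0.  ] [-0.   0.7 -2.2]
1.22 [0.06 0.   0.  ] [ 0.   0.5 -2.3]
1.28 [0.06 0.   0.  ] [-0.   0.3 -2.3]
1.34 [ 0.06  0.   -0.  ] [-0.   0.2 -2.2]
1.4 [ 0.06 -0.   -0.  ] [-0.   0.  -2.2]
1.46 [0.06 0.   0.  ] [-0.  -2.1 -2.5]
1.52 [ 0.06 -0.    0.  ] [ 0.  -2.2 -2.3]
1.58 [ 0.06  0.   -0.  ] [-0.  -2.4 -2.1]
1.64 [0.06 0.   0.  ] [ 0.  -2.5 -1.8]
1.7 [ 0.06  0.   -0.  ] [ 0.  -2.6 -1.6]
```

>>> move_arm(
  rows=[
    [0.112,0,0.008,-1.6,-4,8.6,1],
    [0.11,0,0,0,0,0,1],
    [0.11,0,0,0,-1.2,4.4,1],
    [0.11,0,0,0,-0.9,6.1,1],
    [0.11,0,0,0,-0.3,6.1,1],
  ],
)

```text
time_s: 7.23
ee_pos: [0.4447, 0.1332, 0.1811]
tcp_rot: [0.148, 0.977, -0.15, -0.022]
wrist_force: [-0.4, 0.0, -2.3]
grip_width: 0.0086
finger_force: 50.0
```

>>> move_arm(
  rows=[
    [0.1,0,0,0,0.4,5.4,1],
    [0.1,0,0,0,0.9,5.3,1],
    [0.1,0,0,0,1.4,5.1,1],
    [0.1,0,0,0,1.9,4.8,1],
    [0.1,0,0,0,2.4,4.5,1],
  ],
)

```text
time_s: 7.65
ee_pos: [0.4427, 0.1286, 0.1542]
tcp_rot: [0.137, 0.91, -0.387, -0.058]
wrist_force: [0.0, 0.4, -2.0]
grip_width: 0.0086
finger_force: 50.1
```

Run:
```python
from fit import *
p,R=pose2(.8,-.3,.1606);go(p,R=R)
im,d=camera("side");cv2.imwrite("pics/s1.png",cv2.resize(im[60:260,130:330,::-1],None,fx=2.9,fy=2.9,interpolation=cv2.INTER_CUBIC))
print(read_state()["qpos"])
```

```text
shift mm (cur axes) [ 0.1 -1.5  0.3] turn [-0.003  0.001  0.   ] shift in target axes [ 0.1 -1.5  0.3] t 7.65
[ 0.39784525  0.73679325  1.60997656 -0.5934957   1.41799772 -0.59117145]
```

View pics/s1.png

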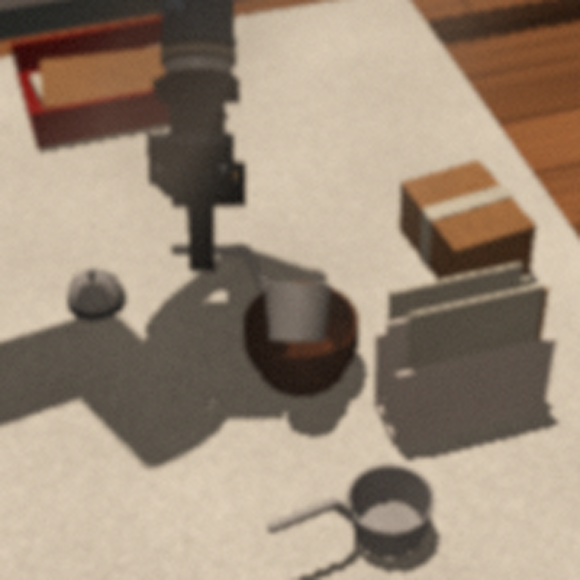

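The tilted cup at (297,310) in the crop is over the bowl (300,335), and everything is clear. Continuing the pour.

>>> move_arm(
  rows=[
    [0.06,0,0,0,0.5,2.5,1],
    [0.06,0,0,0,1.6,0.9,1],
    [0.06,0,0,0,1.1,-2.1,1],
    [0.06,0,0,0,1,-2.2,1],
    [0.06,0,0,0,0.8,-2.2,1],
  ],
)

```text
time_s: 8.12
ee_pos: [0.444, 0.1335, 0.1514]
tcp_rot: [0.127, 0.843, -0.516, -0.079]
wrist_force: [-0.2, -0.0, -2.2]
grip_width: 0.0084
finger_force: 50.0
```

>>> move_arm(
  rows=[
    [0.06,0,0,0,0.7,-2.2,1],
    [0.06,0,0,0,0.5,-2.3,1],
    [0.06,0,0,0,0.3,-2.3,1],
    [0.06,0,0,0,0.2,-2.2,1],
    [0.06,0,0,0,0,-2.2,1],
  ],
)

```text
time_s: 8.53
ee_pos: [0.4473, 0.1439, 0.1534]
tcp_rot: [0.114, 0.757, -0.636, -0.097]
wrist_force: [0.6, 0.0, -1.7]
grip_width: 0.0082
finger_force: 50.1
```

>>> move_arm(
  rows=[
    [0.06,0,0,0,-2.1,-2.5,1],
    [0.06,0,0,0,-2.2,-2.3,1],
    [0.06,0,0,0,-2.4,-2.1,1],
    [0.06,0,0,0,-2.5,-1.8,1],
    [0.06,0,0,0,-2.6,-1.6,1],
  ],
)

```text
time_s: 8.95
ee_pos: [0.4501, 0.1527, 0.1658]
tcp_rot: [-0.098, -0.653, 0.742, 0.114]
wrist_force: [0.2, -0.0, -1.5]
grip_width: 0.0086
finger_force: 50.2
```

>>> move_arm(
  rows=[
    [0,0,0,0,0,0,1],
    [0,0,0,0,0,0,1],
    [0,0,0,0,0,0,1],
    [0,0,0,0,0,0,1],
    [0,0,0,0,0,0,1],
  ],
)

```text
time_s: 9.37
ee_pos: [0.4498, 0.152, 0.1673]
tcp_rot: [-0.099, -0.652, 0.743, 0.113]
wrist_force: [0.9, -0.1, -0.9]
grip_width: 0.0087
finger_force: 50.1
```

Run:
```python
from fit import *
p,R=pose2(1.7,-.3,.165);go(p,R=R)
a=[]
for n,y,x in(("side",60,130),("top",110,150)):
    im,d=camera(n);a.append(cv2.resize(im[y:y+140,x:x+140,::-1],(400,400),interpolation=cv2.INTER_CUBIC))
    hsv=cv2.cvtColor(im,cv2.COLOR_RGB2HSV)
cv2.imwrite("pics/s2.png",np.hstack(a))
```

```text
shift mm (cur axes) [ 0.   1.1 -1.9] turn [ 0.    -0.003  0.001] shift in target axes [ 0.   1.1 -1.9] t 9.3667
```

View pics/s2.png

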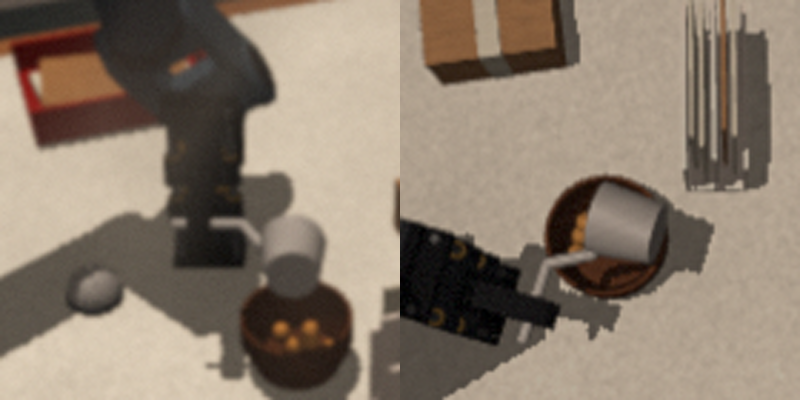

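>>> move_arm(
  rows=[
    [0.08,0,0,0,-5,0,1],
    [0.08,0,0,0,-5,0,1],
    [0,0,0,0,0,0,1],
    [0,0,0,0,0,0,1],
    [0,0,0,0,0,0,1],
  ],
)

```text
time_s: 9.88
ee_pos: [0.4502, 0.1535, 0.1766]
tcp_rot: [-0.09, -0.591, 0.792, 0.121]
wrist_force: [0.2, -0.8, -0.6]
grip_width: 0.0085
finger_force: 50.1
```

>>> move_arm(
  rows=[
    [0,0,0,0,-15,0,1],
    [0,0,0,0,-20,0,1],
    [-0.12,0,0,0,-20,0,1],
    [-0.12,0,0,0,0,0,1],
    [-0.12,0,0,0,0,0,1],
  ],
)

```text
time_s: 10.3
ee_pos: [0.4553, 0.1699, 0.231]
tcp_rot: [0.111, 0.726, -0.672, -0.101]
wrist_force: [0.3, 0.0, -2.4]
grip_width: 0.0083
finger_force: 50.1
```

>>> move_arm(
  rows=[
    [-0.12,0,0,0,0,0,1],
    [-0.12,0,0,0,0,0,1],
    [-0.12,0,0,0,0,0,1],
    [-0.12,0,0,0,0,0,1],
    [-0.12,0,0,0,0,0,1],
  ],
)

```text
time_s: 10.72
ee_pos: [0.4551, 0.1696, 0.2314]
tcp_rot: [0.136, 0.892, -0.427, -0.064]
wrist_force: [0.3, -0.9, -1.8]
grip_width: 0.0082
finger_force: 50.1
```

>>> move_arm(
  rows=[
    [-0.12,0,0,0,0,0,1],
    [-0.12,0,0,0,0,0,1],
    [-0.12,0,0,0,0,0,1],
    [-0.12,0,0,0,0,0,1],
    [-0.12,0,0,0,0,0,1],
  ],
)

```text
time_s: 11.13
ee_pos: [0.4547, 0.169, 0.2319]
tcp_rot: [0.148, 0.978, -0.146, -0.021]
wrist_force: [-0.5, -0.1, -0.5]
grip_width: 0.0085
finger_force: 50.0
```

Run:
```python
from fit import *
s=read_state();print(s["ee_pos"],s["qpos"],s["wrist_force"])
go((.45,.24,.2),-.3)
```

```text
[0.45469254 0.16901632 0.23192022] [ 0.27580022  0.43362498  1.65895821 -0.26382008  1.22308798 -0.88163582] [-0.50715178 -0.12202132 -0.49137656]
shift mm (cur axes) [25.6 72.8 11.2] turn [-0.295  0.002 -0.001] shift in target axes [25.5 66.4 31.9] t 11.1333
```

>>> move_arm(
  rows=[
    [-0.1,0,0,0,0,0,1],
    [-0.1,0,0,0,0,0,1],
    [-0.095,0,0,0,0,0,1],
    [0,0,0,14,30,0,1],
    [0,0,0,15,31,0,1],
  ],
)

```text
time_s: 11.55
ee_pos: [0.4457, 0.2319, 0.231]
tcp_rot: [0.155, 0.988, -0.004, -0.001]
wrist_force: [1.2, 0.7, -1.6]
grip_width: 0.0086
finger_force: 50.0
```

>>> move_arm(
  rows=[
    [0,0,0,15,31,0,1],
    [0,0,0,0,0,30,1],
    [0,0,0,0,0,30,1],
    [0,0,0,0,0,25,1],
    [0,0,0,0,0,20,1],
  ],
)

```text
time_s: 11.97
ee_pos: [0.4383, 0.2688, 0.1236]
tcp_rot: [0.149, 0.989, -0.004, -0.002]
wrist_force: [-0.5, 0.2, -2.3]
grip_width: 0.0084
finger_force: 50.0
```

>>> move_arm(
  rows=[
    [0,0,0,0,0,0,1],
    [0,0,0,0,0,0,1],
    [0,0,0,0,0,0,1],
    [0,0,0,0,0,0,1],
    [0,0,0,0,0,0,1],
  ],
)

```text
time_s: 12.38
ee_pos: [0.4409, 0.2692, 0.1254]
tcp_rot: [0.151, 0.989, -0.003, 0.0]
wrist_force: [-1.1, 0.4, -2.7]
grip_width: 0.0085
finger_force: 50.0
```

Run:
```python
from fit import *
go((.44,.27,.078),-.3)
im,d=camera("top");cv2.imwrite("pics/t2.png",cv2.resize(im[130:250,120:270,::-1],(750,600),interpolation=cv2.INTER_CUBIC))
im,d=camera("wrist");cv2.imwrite("pics/w2.png",im[:,:,::-1])
```

```text
shift mm (cur axes) [ 1.2  0.7 47.4] turn [-0.005  0.001 -0.002] shift in target axes [ 1.1  0.5 47.4] t 12.3833
```

View pics/t2.png

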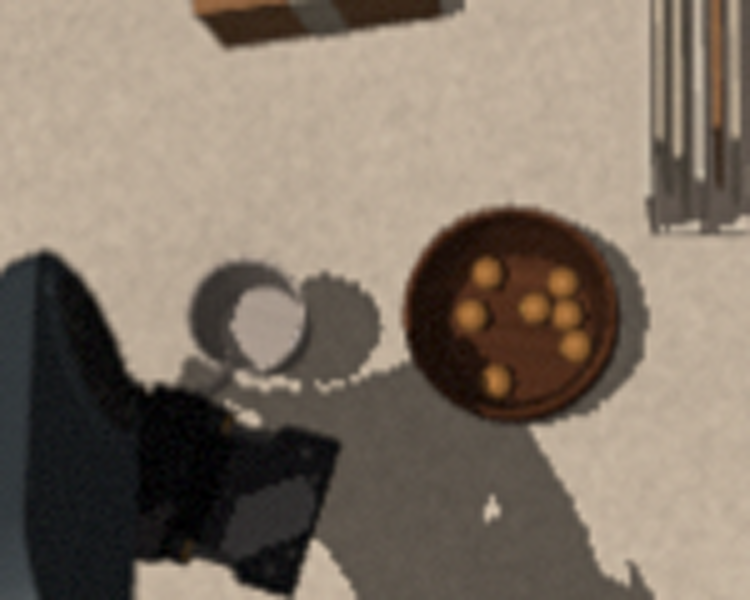

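All seven sweets are in the bowl and the cup (255,320) is empty. Setting the small dipper down.

>>> move_arm(
  rows=[
    [-0.005,0,0,0,0,18,1],
    [0,0,0,0,0,18,1],
    [0,0,0,0,0,9,1],
    [0,0,0,0,0,4,1],
    [0,0,0,0,0,0,1],
  ],
)

```text
time_s: 12.9
ee_pos: [0.4392, 0.269, 0.0746]
tcp_rot: [0.151, 0.989, -0.001, -0.002]
wrist_force: [-1.3, 2.0, 4.2]
grip_width: 0.0083
finger_force: 50.1
```

>>> move_arm(
  rows=[
    [0,0,0,0,0,0,1],
    [0,0,0,0,0,0,-1],
    [0,0,0,0,0,0,-1],
    [0,0,0,0,0,0,-1],
    [0,0,0,0,0,0,-1],
  ],
)

```text
time_s: 13.32
ee_pos: [0.4403, 0.2687, 0.0748]
tcp_rot: [0.151, 0.989, -0.001, -0.0]
wrist_force: [0.1, 0.8, -0.8]
grip_width: 0.0273
finger_force: 0.0
```

>>> move_arm(
  rows=[
    [0,0,0,0,0,0,-1],
    [0,0,0,0,0,0,-1],
    [0,0,0,0,0,0,-1],
    [0,0,0,0,0,0,-1],
    [0,0,0,0,0,0,-1],
  ],
)

```text
time_s: 13.73
ee_pos: [0.4398, 0.2687, 0.0746]
tcp_rot: [0.151, 0.989, -0.001, -0.001]
wrist_force: [0.4, -0.0, -0.1]
grip_width: 0.0606
finger_force: 0.0
```

>>> move_arm(
  rows=[
    [0,0,0,0,0,-20,-1],
    [0,0,0,0,0,-40,-1],
    [0,0,0,0,0,-40,-1],
    [0,0,0,0,0,-40,-1],
    [0,0,0,0,0,0,-1],
  ],
)

```text
time_s: 14.15
ee_pos: [0.4446, 0.2707, 0.2219]
tcp_rot: [0.151, 0.989, 0.003, 0.006]
wrist_force: [0.2, 0.8, 1.0]
grip_width: 0.0858
finger_force: 0.0
```

Run:
```python
from fit import *
print(read_state()["qpos"])
ph=.186;c=np.array([.545,-.1175]);g=c-.09*np.array([np.cos(ph),np.sin(ph)]);print(g);go((*g,.2),ph)
```

```text
[ 3.32408577e-01  3.98308707e-01  1.71463899e+00 -7.33571942e-04
  1.01544630e+00 -9.35707641e-01]
[ 0.45655234 -0.13414364]
shift mm (cur axes) [-131.7 -383.1   20.5] turn [ 0.004  0.013 -0.488] shift in target axes [  63.1 -400.1   21.9] t 14.15
```

>>> move_arm(
  rows=[
    [0,0,0,-13.2,-38.3,2,-1],
    [0,0,0,-13.2,-38.3,2,-1],
    [0,0,0,-13.2,-38.3,2,-1],
    [0,0,0,-13.2,-38.3,2,-1],
    [0,0,0,-13.2,-38.3,2,-1],
  ],
)

```text
time_s: 14.57
ee_pos: [0.4454, 0.065, 0.2046]
tcp_rot: [0.15, 0.989, -0.001, -0.001]
wrist_force: [-0.0, 0.0, 0.3]
grip_width: 0.0871
finger_force: 0.0
```

>>> move_arm(
  rows=[
    [0,0,0,-13.2,-38.3,2,-1],
    [0,0,0,-13.2,-38.3,2,-1],
    [0,0,0,-13.2,-38.3,2,-1],
    [0,0,0,-13.2,-38.3,2,-1],
    [0,0,0,-13.2,-38.3,2,-1],
  ],
)

```text
time_s: 14.98
ee_pos: [0.4513, -0.1379, 0.1947]
tcp_rot: [0.151, 0.989, -0.001, -0.001]
wrist_force: [0.7, 0.4, -0.9]
grip_width: 0.0871
finger_force: 0.0
```

>>> move_arm(
  rows=[
    [0,0,-0.122,0,0,0,-1],
    [0,0,-0.122,0,0,0,-1],
    [0,0,-0.122,0,0,0,-1],
    [0,0,-0.122,0,0,0,-1],
    [0,0,0,0,0,0,-1],
  ],
)

```text
time_s: 15.4
ee_pos: [0.4516, -0.1362, 0.1947]
tcp_rot: [-0.093, 0.996, -0.0, -0.001]
wrist_force: [-0.6, -0.9, 0.1]
grip_width: 0.087
finger_force: 0.0
```

>>> move_arm(
  rows=[
    [0,0,0,0,0,0,-1],
    [0,0,0,0,0,0,-1],
    [0,0,0,0,0,0,-1],
    [0,0,0,0,0,0,-1],
    [0,0,0,0,0,0,-1],
  ],
)

```text
time_s: 15.82
ee_pos: [0.452, -0.1359, 0.1952]
tcp_rot: [-0.092, 0.996, -0.001, -0.001]
wrist_force: [0.1, -0.4, -0.8]
grip_width: 0.0868
finger_force: 0.0
```

```bash
cat >> h.py <<'E'
def look(c,ph,zr,zh,rr,off=.0,name="wrist"):
    p=camera_params(name);im,d=camera(name);P,_=cloud(d,p);np.set_printoptions(precision=4,suppress=True)
    c=np.array(c);r=np.hypot(*(P[:,:2]-c).T)
    m=(abs(P[:,2]-zr)<.004)&(r<rr+.008)&(r>rr-.012);print("rim",m.sum(),np.round(circ(P[m]),4) if m.sum()>9 else 0)
    u=np.array([np.cos(ph),np.sin(ph)]);a=(P[:,:2]-c)@-u;b=abs((P[:,:2]-c)@[-u[1],u[0]])
    m=(abs(P[:,2]-zh)<.01)&(a>.068)&(a<.125)&(b<.03);g=P[m]
    if len(g)<9: print("no bar",len(g));return im
    m0=g.mean(0);v=np.linalg.svd(g-m0)[2][0];v*=np.sign(v[0])
    print("bar",m.sum(),m0,v,"z",np.percentile(g[:,2],[5,50,95]),"yaw",np.arctan2(v[1],v[0]),"yaw from c",np.arctan2(*(c-m0[:2])[::-1]),"end",-a[m].max(),a[m].min())
    return im
E
python3 - <<'E'
from h import *
im=look((.545,-.1175),.186,.048,.072,.0385)
cv2.imwrite("pics/w3.png",im[:,:,::-1])
go((.4566,-.1341,.2),.186)
E
```

```text
rim 367 [ 0.5448 -0.1183  0.038 ]
bar 462 [ 0.4521 -0.1326  0.0743] [0.9884 0.1512 0.0105] z [0.0717 0.0746 0.0761] yaw 0.15183293745150994 yaw from c 0.1616570584388376 end -0.11902126268659842 0.06806342270596365
shift mm (cur axes) [-4.9  1.  -4.8] turn [-0.001 -0.002 -0.001] shift in target axes [-4.9  1.  -4.8] t 15.8667
```

>>> move_arm(
  rows=[
    [0,0,0.03,-4.7,3.3,0,-1],
    [0,0,0,0,0,35,-1],
    [0,0,0,0,0,35,-1],
    [0,0,0,0,0,35,-1],
    [0,0,0,0,0,26,-1],
  ],
)

```text
time_s: 16.28
ee_pos: [0.4552, -0.1318, 0.0623]
tcp_rot: [-0.077, 0.997, -0.0, -0.001]
wrist_force: [0.3, -0.2, -0.6]
grip_width: 0.087
finger_force: 0.0
```

>>> move_arm(
  rows=[
    [0,0,0,0,0,0,1],
    [0,0,0,0,0,0,1],
    [0,0,0,0,0,0,1],
    [0,0,0,0,0,0,1],
    [0,0,0,0,0,0,1],
  ],
)

```text
time_s: 16.7
ee_pos: [0.4568, -0.1327, 0.0659]
tcp_rot: [-0.078, 0.997, -0.002, 0.001]
wrist_force: [1.1, 0.2, 0.1]
grip_width: 0.0613
finger_force: 0.0
```

>>> move_arm(
  rows=[
    [0,0,0,0,0,0,1],
    [0,0,0,0,0,0,1],
    [0,0,0,0,0,0,1],
    [0,0,0,0,0,0,1],
    [0,0,0,0,0,0,1],
  ],
)

```text
time_s: 17.12
ee_pos: [0.4557, -0.1321, 0.0643]
tcp_rot: [-0.078, 0.997, -0.001, -0.001]
wrist_force: [-0.2, -0.5, -0.3]
grip_width: 0.0278
finger_force: 0.0
```

>>> move_arm(
  rows=[
    [0,0,0,0,0,0,1],
    [0,0,0,0,0,0,1],
    [0,0,0,0,0,0,1],
    [0,0,0,0,0,0,1],
    [0,0,0,0,0,0,1],
  ],
)

```text
time_s: 17.53
ee_pos: [0.4556, -0.1321, 0.0641]
tcp_rot: [-0.078, 0.997, -0.001, -0.001]
wrist_force: [-0.4, 0.5, -0.1]
grip_width: 0.0086
finger_force: 49.9
```

Run:
```python
from h import *
go((.4561,-.1319,.0635),.155);s=read_state();print(s["ee_pos"],s["grip_width"],s["finger_force"],s["wrist_force"])
im=look((.545,-.118),.155,.048,.072,.0385)
look((.592,-.3605),.475,.042,.06,.0465,name="top")
```

```text
shift mm (cur axes) [-0.5  0.1  0.6] turn [-0.001 -0.002  0.   ] shift in target axes [-0.5  0.1  0.6] t 17.5333
[ 0.45559604 -0.1320805   0.0640678 ] 0.008615040178378846 49.94626228697598 [-0.44860804  0.47290867 -0.12746275]
rim 0 0
bar 1463 [ 0.447  -0.1336  0.074 ] [0.9877 0.154  0.0253] z [0.0664 0.0746 0.0794] yaw 0.15471550905679354 yaw from c 0.1574270637158557 end -0.11944828494590448 0.06800480069821822
rim 123 [ 0.5918 -0.3597  0.0455]
bar 77 [ 0.5088 -0.4018  0.0628] [0.8841 0.467  0.0142] z [0.0588 0.0629 0.0663] yaw 0.4859621013896648 yaw from c 0.46075001397171483 end -0.11861575576919314 0.06807637977960913
```

>>> move_arm(
  rows=[
    [0,0,0,0,0,-15,1],
    [0,0,0,0,0,-30,1],
    [0,0,0.1,0,0,-30,1],
    [0,0,0.1,0,0,-25,1],
    [0,0,0.1,0,0,0,1],
  ],
)

```text
time_s: 18.05
ee_pos: [0.4582, -0.1332, 0.1682]
tcp_rot: [0.075, 0.997, -0.003, 0.003]
wrist_force: [1.2, -1.8, -1.4]
grip_width: 0.0084
finger_force: 50.0
```

>>> move_arm(
  rows=[
    [0,0,0.1,0,0,0,1],
    [0,0,0.055,0,0,0,1],
    [0,0,0,0,0,0,1],
    [0,0,0,0,0,0,1],
    [0,0,0,0,0,0,1],
  ],
)

```text
time_s: 18.47
ee_pos: [0.4555, -0.1318, 0.1638]
tcp_rot: [0.149, 0.989, -0.001, -0.001]
wrist_force: [0.2, -0.5, -1.4]
grip_width: 0.0088
finger_force: 50.0
```

Run:
```python
from h import *
s=read_state();print(s["ee_pos"],s["qpos"],s["wrist_force"])
go((.5056,-.3338,.164),-.3)
```

```text
[ 0.45546413 -0.13180073  0.1638187 ] [-0.51648927  0.4381617   1.87261811 -0.00314996  0.83306301 -1.78681791] [ 0.19871067 -0.4916256  -1.44574194]
shift mm (cur axes) [-107.3 -178.3   -0.2] turn [-0.002 -0.003  0.002] shift in target axes [-107.6 -178.2   -0.2] t 18.4667
```

>>> move_arm(
  rows=[
    [0,0,0,-8,-14,0,1],
    [0,0,0,-16,-26,0,1],
    [0,0,0,-20,-33,0,1],
    [0,0,0,-20,-33,0,1],
    [0,0,0,-20,-33,0,1],
  ],
)

```text
time_s: 18.88
ee_pos: [0.4951, -0.2909, 0.1639]
tcp_rot: [0.148, 0.989, -0.001, -0.001]
wrist_force: [0.2, 0.6, -1.8]
grip_width: 0.0084
finger_force: 50.0
```

>>> move_arm(
  rows=[
    [0,0,0,-15,-25,0,1],
    [0,0,0,-8.5,-14,0,1],
    [0,0,0,0,0,0,1],
    [0,0,0,0,0,0,1],
    [0,0,0,0,0,0,1],
  ],
)

```text
time_s: 19.3
ee_pos: [0.505, -0.3322, 0.1635]
tcp_rot: [0.149, 0.989, 0.0, -0.002]
wrist_force: [0.0, 0.7, -3.3]
grip_width: 0.0083
finger_force: 50.0
```

>>> move_arm(
  rows=[
    [0,0,0,0,0,0,1],
    [0,0,0,0,0,0,1],
    [0,0,0,0,0,0,1],
    [0,0,0,0,0,0,1],
    [0,0,0,0,0,0,1],
  ],
)

```text
time_s: 19.72
ee_pos: [0.5061, -0.3333, 0.1645]
tcp_rot: [0.149, 0.989, -0.001, -0.001]
wrist_force: [0.1, 0.1, -1.8]
grip_width: 0.0086
finger_force: 50.0
```

Run:
```python
from h import *
go((.5056,-.3338,.164),-.3);s=read_state();print(s["ee_pos"],s["wrist_force"])
p0=s["ee_pos"];C=Rn.from_quat(s["tcp_rot"])
a=[]
for n in("top","side"):
    p=camera_params(n);im,d=camera(n);P,_=cloud(d,p);c=np.array([.592,-.3605]);r=np.hypot(*(P[:,:2]-c).T)
    z=.048+.1
    m=(r<.055)&(P[:,2]>.1);Q=P[m];print(n,np.percentile(Q[:,2],[50,90,99]))
    m=(abs(P[:,2]-z)<.006)&(r<.052);print(" held rim",m.sum(),np.round(circ(P[m]),4))
    # tilt: plane fit to top rim
    A=np.c_[P[m][:,:2]-c,np.ones(m.sum())];print(" plane",np.linalg.lstsq(A,P[m][:,2],rcond=None)[0])
    m=(abs(P[:,2]-.042)<.005)&(r<.055);print(" large rim",m.sum(),np.round(circ(P[m]),4) if m.sum()>9 else 0)
    D=np.load(f"pics/{n}0.npy");P,_=cloud(D,p);r=np.hypot(*(P[:,:2]-c).T);m=(abs(P[:,2]-.042)<.006)&(r<.058)&(r>.03);print(" large rim before",m.sum(),np.round(circ(P[m]),4))
    uv=cv2.projectPoints(np.array([[.592,-.36,.09]]),cv2.Rodrigues(p["R"])[0],p["t"],p["intrinsics"],np.array([p["k1"],0,0,0.]))[0][0,0].astype(int)
    x,y=max(uv[0]-50,0),max(uv[1]-50,0);a.append(cv2.resize(im[y:y+100,x:x+100,::-1],(400,400),interpolation=cv2.INTER_CUBIC))
cv2.imwrite("pics/s3.png",np.hstack(a))
```

```text
shift mm (cur axes) [ 0.4 -0.6  0.5] turn [-0.002 -0.001  0.001] shift in target axes [ 0.4 -0.6  0.5] t 19.7167
[ 0.50612127 -0.33332408  0.16454076] [ 0.05556525  0.06926403 -1.76147519]
top [0.11780183 0.14425465 0.4856406 ]
 held rim 57 [ 0.5918 -0.3592  0.0379]
 plane [-0.0403591   0.00448561  0.14479769]
 large rim 27 [ 0.5922 -0.3595  0.0447]
 large rim before 159 [ 0.5917 -0.3596  0.0453]
side [0.13028027 0.47421596 0.48671702]
 held rim 154 [ 0.5921 -0.3602  0.0381]
 plane [-0.0169153   0.01240214  0.14446511]
 large rim 123 [ 0.5921 -0.3613  0.0463]
 large rim before 233 [ 0.5919 -0.3614  0.0462]
```

View pics/s3.png

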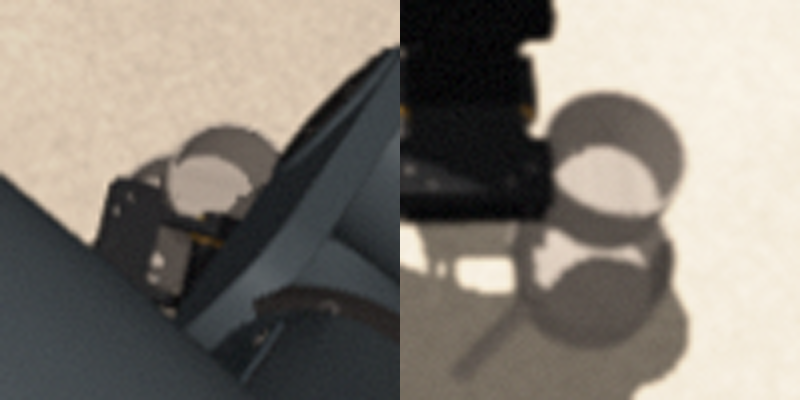

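The held middle cup is centred over the large one within 1 mm in both views. It droops about 0.03 rad forward, which I correct while lowering.

>>> move_arm(
  rows=[
    [0,-0.03,0,0,-0.5,0,1],
    [0,0,0,0,0,20,1],
    [0,0,0,0,0,25,1],
    [0,0,0,0,0,25,1],
    [0,0,0,0,0,10,1],
  ],
)

```text
time_s: 20.23
ee_pos: [0.5065, -0.3337, 0.0815]
tcp_rot: [0.149, 0.989, -0.002, 0.012]
wrist_force: [0.2, 1.5, -2.4]
grip_width: 0.0084
finger_force: 50.0
```

>>> move_arm(
  rows=[
    [0,0,0,0,0,4,1],
    [0,0,0,0,0,3,1],
    [0,0,0,0,0,3,1],
    [0,0,0,0,0,0,1],
    [0,0,0,0,0,0,1],
  ],
)

```text
time_s: 20.65
ee_pos: [0.5088, -0.3357, 0.0754]
tcp_rot: [0.149, 0.989, -0.004, 0.015]
wrist_force: [0.4, -0.2, -2.4]
grip_width: 0.0086
finger_force: 50.0
```

>>> move_arm(
  rows=[
    [0,0,0,0,0,2,1],
    [0,0,0,0,0,2,1],
    [0,0,0,0,0,2,1],
    [0,0,0,0,0,0,1],
    [0,0,0,0,0,0,1],
  ],
)

```text
time_s: 21.07
ee_pos: [0.5084, -0.3352, 0.0683]
tcp_rot: [0.149, 0.989, -0.003, 0.014]
wrist_force: [0.2, -0.6, -1.7]
grip_width: 0.0084
finger_force: 50.0
```

Run:
```python
from h import *
go((.5056,-.3338,.068),-.3)
look((.592,-.3605),-.3,.052,.076,.0385,name="side")
look((.592,-.3605),.475,.042,.06,.0465,name="side")
```

```text
shift mm (cur axes) [3.1 0.5 0.2] turn [-0.002  0.028  0.   ] shift in target axes [3.  0.5 0.3] t 21.0667
rim 156 [ 0.5947 -0.3618  0.0382]
no bar 0
rim 210 [ 0.5914 -0.3622  0.0426]
bar 98 [ 0.5054 -0.4069  0.0625] [0.9071 0.4205 0.0208] z [0.0581 0.0627 0.0656] yaw 0.4340427005888525 yaw from c 0.4918475236490464 end -0.11922507256541746 0.0713258637944575
```

>>> move_arm(
  rows=[
    [0,0,0,2.7,0.5,0,1],
    [0,0,0,0,0,1,1],
    [0,0,0,0,0,1,1],
    [0,0,0,0,0,0,1],
    [0,0,0,0,0,0,1],
  ],
)

```text
time_s: 21.58
ee_pos: [0.5053, -0.3336, 0.0667]
tcp_rot: [0.149, 0.989, -0.003, 0.013]
wrist_force: [-4.3, 0.9, 5.7]
grip_width: 0.0082
finger_force: 50.1
```

>>> move_arm(
  rows=[
    [0,0,0,0,0,0,-0.5],
    [0,0,0,0,0,0,-0.5],
    [0,0,0,0,0,0,-0.5],
    [0,0,0,0,0,0,-0.5],
    [0,0,0,0,0,0,-0.5],
  ],
)

```text
time_s: 22.0
ee_pos: [0.5066, -0.3343, 0.0663]
tcp_rot: [0.149, 0.989, -0.003, 0.014]
wrist_force: [0.0, 0.5, -0.2]
grip_width: 0.0342
finger_force: 0.0
```

>>> move_arm(
  rows=[
    [0,0,0,0,0,0,-0.5],
    [0,0,0,0,0,-20,-0.5],
    [0,0,0,0,0,-40,-1],
    [0,0,0,0,0,-40,-1],
    [0,0.03,0,0,0,-30,-1],
  ],
)

```text
time_s: 22.42
ee_pos: [0.5022, -0.3326, 0.1987]
tcp_rot: [0.15, 0.989, -0.001, -0.001]
wrist_force: [0.7, -0.1, 0.2]
grip_width: 0.0668
finger_force: 0.0
```

Run:
```python
from h import *
for n in("side","top","wrist"):
    print(n);look((.592,-.3605),-.3,.052,.076,.0385,name=n)
    look((.592,-.3605),.475,.042,.06,.0465,name=n)
go((.44,.2687,.2),-.3)
```

```text
side
rim 160 [ 0.5929 -0.3609  0.0383]
bar 109 [ 0.5026 -0.3337  0.0785] [ 0.9515 -0.3075 -0.0043] z [0.0746 0.0789 0.0817] yaw -0.312548147961295 yaw from c -0.2908353811602954 end -0.1186821731315689 0.06980865229814316
rim 259 [ 0.5913 -0.3622  0.0423]
bar 115 [ 0.5086 -0.4051  0.0625] [0.8936 0.4485 0.0169] z [0.0586 0.0629 0.0654] yaw 0.46510564452249864 yaw from c 0.4910203840481002 end -0.11873263933706389 0.06843437591326931
top
rim 51 [ 0.5932 -0.3605  0.0363]
bar 54 [ 0.496  -0.3294  0.0788] [ 0.9643 -0.2646  0.0111] z [0.0752 0.0787 0.0827] yaw -0.2677700245556218 yaw from c -0.313769562951823 end -0.11802373821628226 0.08359038690293003
rim 84 [ 0.5913 -0.3583  0.0434]
no bar 0
wrist
rim 387 [ 0.5929 -0.3609  0.038 ]
bar 426 [ 0.5027 -0.333   0.0786] [ 0.956  -0.2933  0.0109] z [0.0766 0.0787 0.0802] yaw -0.29764852172632694 yaw from c -0.29867518026498086 end -0.11792705517093129 0.06806532261412197
rim 635 [ 0.5893 -0.3608  0.042 ]
bar 421 [ 0.5086 -0.4031  0.0623] [0.8882 0.4595 0.0069] z [0.0589 0.0626 0.0642] yaw 0.4774443052068996 yaw from c 0.471920374403222 end -0.11897029053289482 0.06805358010686546
shift mm (cur axes) [236.3 555.5  -4.5] turn [-0.001 -0.004  0.   ] shift in target axes [236.4 555.4  -5.1] t 22.7167
```

Bars rise by exactly 4 mm (middle bar top 0.0787, was 0.0746), so the middle dipper is fully down at (.593,-.361). Going back for the small one.

>>> move_arm(
  rows=[
    [0,0,0,15.75,37,-0.3,-1],
    [0,0,0,15.75,37,-0.3,-1],
    [0,0,0,15.75,37,-0.3,-1],
    [0,0,0,15.75,37,-0.3,-1],
    [0,0,0,15.75,37,-0.3,-1],
  ],
)

```text
time_s: 23.13
ee_pos: [0.4801, -0.1305, 0.1956]
tcp_rot: [0.15, 0.989, -0.0, -0.003]
wrist_force: [1.7, 0.8, -0.1]
grip_width: 0.0869
finger_force: 0.0
```

>>> move_arm(
  rows=[
    [0,0,0,15.75,37,-0.3,-1],
    [0,0,0,15.75,37,-0.3,-1],
    [0,0,0,15.75,37,-0.3,-1],
    [0,0,0,15.75,37,-0.3,-1],
    [0,0,0,15.75,37,-0.3,-1],
  ],
)

```text
time_s: 23.55
ee_pos: [0.4594, 0.0692, 0.1971]
tcp_rot: [0.15, 0.989, -0.001, -0.003]
wrist_force: [1.1, -0.0, -0.1]
grip_width: 0.0868
finger_force: 0.0
```

>>> move_arm(
  rows=[
    [0,0,0,15.75,37,-0.3,-1],
    [0,0,0,15.75,37,-0.3,-1],
    [0,0,0,15.75,37,-0.3,-1],
    [0,0,0,15.75,37,-0.3,-1],
    [0,0,0,15.75,37,-0.3,-1],
  ],
)

```text
time_s: 23.97
ee_pos: [0.4388, 0.2689, 0.1982]
tcp_rot: [0.149, 0.989, -0.002, -0.003]
wrist_force: [0.6, -0.2, -0.6]
grip_width: 0.0869
finger_force: 0.0
```

>>> move_arm(
  rows=[
    [0,0,0,0,0,0,-1],
    [0,0,0,0,0,0,-1],
    [0,0,0,0,0,0,-1],
    [0,0,0,0,0,0,-1],
    [0,0,0,0,0,0,-1],
  ],
)

```text
time_s: 24.38
ee_pos: [0.4407, 0.2658, 0.1995]
tcp_rot: [0.15, 0.989, -0.001, -0.002]
wrist_force: [-1.4, 0.3, 0.1]
grip_width: 0.0873
finger_force: 0.0
```

Run:
```python
from h import *
look((.526,.242),-.3,.054,.084,.031)
look((.526,.242),-.3,.054,.084,.031,name="side")
go((.44,.2687,.076),-.3)
```

```text
rim 257 [0.5262 0.2422 0.0301]
bar 494 [0.4363 0.2696 0.0864] [ 0.9558 -0.2939  0.0065] z [0.0835 0.0866 0.0881] yaw -0.2983357199546502 yaw from c -0.298757572302463 end -0.1188805075068271 0.06803426974479851
rim 80 [0.5246 0.2423 0.0301]
bar 50 [0.4355 0.2676 0.0865] [ 0.9481 -0.3179 -0.008 ] z [0.0826 0.0866 0.0901] yaw -0.3235363844451978 yaw from c -0.275698049987039 end -0.11880015127013609 0.06990446348742865
shift mm (cur axes) [  1.5   2.6 123.8] turn [-0.002 -0.002 -0.002] shift in target axes [  1.8   2.3 123.8] t 24.4833
```

>>> move_arm(
  rows=[
    [0,0,0,1.6,2.5,0,-1],
    [0,0,0,0,0,35,-1],
    [0,0,0,0,0,35,-1],
    [0,0,0,0,0,35,-1],
    [0,0,0,0,0,19,0],
  ],
)

```text
time_s: 24.9
ee_pos: [0.4383, 0.2691, 0.0733]
tcp_rot: [0.15, 0.989, -0.002, -0.003]
wrist_force: [-1.7, -0.5, 1.6]
grip_width: 0.0845
finger_force: 0.0
```

>>> move_arm(
  rows=[
    [0,0,0,0,0,0,1],
    [0,0,0,0,0,0,1],
    [0,0,0,0,0,0,1],
    [0,0,0,0,0,0,1],
    [0,0,0,0,0,0,1],
  ],
)

```text
time_s: 25.32
ee_pos: [0.4408, 0.2704, 0.0776]
tcp_rot: [0.149, 0.989, -0.0, 0.001]
wrist_force: [0.4, 0.3, -0.3]
grip_width: 0.0548
finger_force: 0.0
```

>>> move_arm(
  rows=[
    [0,0,0,0,0,0,1],
    [0,0,0,0,0,0,1],
    [0,0,0,0,0,0,1],
    [0,0,0,0,0,0,1],
    [0,0,0,0,0,0,1],
  ],
)

```text
time_s: 25.73
ee_pos: [0.4397, 0.2701, 0.0761]
tcp_rot: [0.149, 0.989, -0.001, -0.001]
wrist_force: [0.3, -0.4, 0.4]
grip_width: 0.0215
finger_force: 0.0
```

>>> move_arm(
  rows=[
    [0,0,0,0,0,0,1],
    [0,0,0,0,0,0,1],
    [0,0,0,0,0,0,1],
    [0,0,0,0,0,0,1],
    [0,0,0,0,0,0,1],
  ],
)

```text
time_s: 26.15
ee_pos: [0.4396, 0.27, 0.0759]
tcp_rot: [0.149, 0.989, -0.001, -0.001]
wrist_force: [-1.1, 0.2, 0.4]
grip_width: 0.0083
finger_force: 49.9
```

>>> move_arm(
  rows=[
    [0,0,0,0,0,-15,1],
    [0,0,0,0,0,-30,1],
    [0,0,0,0,0,-35,1],
    [0,0,0,0,0,-30,1],
    [0,0,0,0,0,-20,1],
  ],
)

```text
time_s: 26.57
ee_pos: [0.4405, 0.2705, 0.2085]
tcp_rot: [0.149, 0.989, -0.0, 0.0]
wrist_force: [0.7, 0.8, -1.9]
grip_width: 0.0083
finger_force: 50.1
```

Run:
```python
from h import *
from fit import *
s=read_state();print(s["ee_pos"],s["grip_width"],s["finger_force"])
c=np.array([.593,-.361]);
for ph in(-.3,-1.0):
    u=np.array([np.cos(ph),np.sin(ph)]);g=c-.0900*u;print(g);go((*g,.206),ph)
    q,e=ik(np.r_[g,.1],Z(ph)*Y(np.pi),np.array([-.6,.6,1.7,0,.8,-1.5]));print(q,e)
```

```text
[0.44054829 0.27051761 0.20854617] 0.008287294831447451 50.13090812601149
[ 0.50701972 -0.33440318]
shift mm (cur axes) [-242.  -558.4    2.8] turn [-0.     0.001  0.   ] shift in target axes [-242.3 -558.3    2.5] t 26.5667
[-7.66846231e-01  6.77384009e-01  1.58596943e+00 -1.76499813e-13
  8.78239211e-01 -2.03764256e+00] 1.865839414758059e-13
[ 0.54437279 -0.28526761]
shift mm (cur axes) [-263.2 -500.4    2.8] turn [0.    0.001 0.7  ] shift in target axes [-523.8 -212.9    2.5] t 26.5667
[-6.64291361e-01  6.84749223e-01  1.56677971e+00  3.95236978e-10
  8.90063719e-01 -1.23508769e+00] 1.2080175748607758e-09
```

>>> move_arm(
  rows=[
    [0,0,0.07,0,0,0,1],
    [0,0,0.07,0,0,0,1],
    [0,0,0.07,0,0,0,1],
    [0,0,0.07,0,0,0,1],
    [0,0,0.07,0,0,0,1],
  ],
)

```text
time_s: 26.98
ee_pos: [0.4393, 0.2701, 0.2057]
tcp_rot: [0.321, 0.947, -0.001, -0.001]
wrist_force: [1.1, 0.2, -0.9]
grip_width: 0.0084
finger_force: 50.1
```

>>> move_arm(
  rows=[
    [0,0,0.07,0,0,0,1],
    [0,0,0.07,0,0,0,1],
    [0,0,0.07,0,0,0,1],
    [0,0,0.07,0,0,0,1],
    [0,0,0.07,0,0,0,1],
  ],
)

```text
time_s: 27.4
ee_pos: [0.4394, 0.2701, 0.2056]
tcp_rot: [0.481, 0.877, -0.002, -0.001]
wrist_force: [-0.1, 0.2, -1.1]
grip_width: 0.0083
finger_force: 50.1
```

>>> move_arm(
  rows=[
    [0,0,0,-15,-10,0,1],
    [0,0,0,-30,-19,0,1],
    [0,0,0,-33,-21,0,1],
    [0,0,0,-33,-21,0,1],
    [0,0,0,-33,-21,0,1],
  ],
)

```text
time_s: 27.82
ee_pos: [0.4396, 0.0981, 0.206]
tcp_rot: [0.479, 0.878, -0.001, -0.001]
wrist_force: [0.6, -0.2, -1.9]
grip_width: 0.0083
finger_force: 50.2
```

>>> move_arm(
  rows=[
    [0,0,0,-33,-21,0,1],
    [0,0,0,-33,-21,0,1],
    [0,0,0,-33,-21,0,1],
    [0,0,0,-33,-21,0,1],
    [0,0,0,-33,-21,0,1],
  ],
)

```text
time_s: 28.23
ee_pos: [0.4404, -0.0978, 0.2064]
tcp_rot: [0.479, 0.878, -0.001, -0.001]
wrist_force: [1.3, 0.6, -1.2]
grip_width: 0.0082
finger_force: 50.2
```

>>> move_arm(
  rows=[
    [0,0,0,-30,-2,0,1],
    [0,0,0,-35,-2,0,1],
    [0,0,0,-35,-2,0,1],
    [0,0,0,-35,-2,0,1],
    [0,0,0,-35,-2,0,1],
  ],
)

```text
time_s: 28.65
ee_pos: [0.5247, -0.2459, 0.2061]
tcp_rot: [0.48, 0.878, -0.001, -0.001]
wrist_force: [1.3, -0.3, -1.0]
grip_width: 0.0085
finger_force: 50.1
```

>>> move_arm(
  rows=[
    [0,0,0,-25,-2,0,1],
    [0,0,0,-15,0,0,1],
    [0,0,0,0,0,0,1],
    [0,0,0,0,0,0,1],
    [0,0,0,0,0,0,1],
  ],
)

```text
time_s: 29.07
ee_pos: [0.5434, -0.2778, 0.2058]
tcp_rot: [0.479, 0.878, -0.001, -0.002]
wrist_force: [-0.5, 0.3, -1.1]
grip_width: 0.0081
finger_force: 50.1
```

Run:
```python
from h import *
go((.5444,-.2853,.206),-1.0)
```

```text
shift mm (cur axes) [-6.9 -3.2 -0.2] turn [-0.003 -0.003  0.001] shift in target axes [-6.9 -3.2 -0.2] t 29.0667
```

Correct the offset, drop to about 60 mm above the nest, then check the held cup against the nest.

>>> move_arm(
  rows=[
    [0,0,0,-6.5,-3,0,1],
    [0,0,0,0,0,20,1],
    [0,0,0,0,0,20,1],
    [0,0,0,0,0,0,1],
    [0,0,0,0,0,0,1],
  ],
)

```text
time_s: 29.48
ee_pos: [0.5445, -0.2853, 0.1659]
tcp_rot: [0.479, 0.878, -0.001, -0.002]
wrist_force: [0.2, -0.7, -1.2]
grip_width: 0.0082
finger_force: 50.1
```

>>> move_arm(
  rows=[
    [0,0,0,0,0,0,1],
    [0,0,0,0,0,0,1],
    [0,0,0,0,0,0,1],
    [0,0,0,0,0,0,1],
    [0,0,0,0,0,0,1],
  ],
)

```text
time_s: 29.9
ee_pos: [0.5459, -0.2867, 0.1673]
tcp_rot: [0.479, 0.878, -0.001, 0.0]
wrist_force: [-0.0, -0.9, -0.9]
grip_width: 0.0085
finger_force: 50.1
```

Run:
```python
from h import *
go((.5444,-.2853,.166),-1.0);s=read_state();dz=s["ee_pos"][2]-.0760;print(s["ee_pos"],dz)
c=np.array([.593,-.361])
for n in("top","side"):
    p=camera_params(n);im,d=camera(n);P,_=cloud(d,p);r=np.hypot(*(P[:,:2]-c).T)
    m=(abs(P[:,2]-.054-dz+.002)<.006)&(r<.045);A=np.c_[P[m][:,:2]-c,np.ones(m.sum())];print(n,"held rim",m.sum(),np.round(circ(P[m]),4),"plane",np.linalg.lstsq(A,P[m][:,2],rcond=None)[0])
    m=(abs(P[:,2]-.052)<.004)&(r<.046)&(r>.03);print("  middle rim",m.sum(),np.round(circ(P[m]),4) if m.sum()>9 else 0)
    uv=cv2.projectPoints(np.array([[.593,-.361,.1]]),cv2.Rodrigues(p["R"])[0],p["t"],p["intrinsics"],np.array([p["k1"],0,0,0.]))[0][0,0].astype(int)
    x,y=uv-50;im=im[y:y+100,x:x+100,::-1];cv2.imwrite(f"pics/n_{n}.png",cv2.resize(im,(400,400),interpolation=cv2.INTER_CUBIC))
cv2.imwrite("pics/s4.png",np.hstack([cv2.imread(f"pics/n_{n}.png") for n in("top","side")]))
```

```text
shift mm (cur axes) [ 2.  -0.5  1.3] turn [-0.002  0.001  0.   ] shift in target axes [ 2.  -0.5  1.3] t 29.9
[ 0.5458757  -0.28672048  0.16730901] 0.09130901256590691
top held rim 0 [0. 0. 0.] plane [0. 0. 0.]
  middle rim 0 0
side held rim 189 [ 0.5936 -0.3633  0.0302] plane [-0.02672068  0.02277611  0.14149644]
  middle rim 121 [ 0.5929 -0.3608  0.0383]
```

View pics/s4.png

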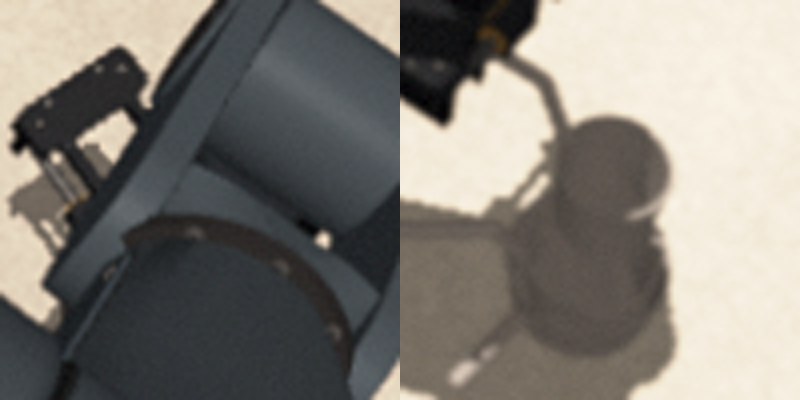

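Side view: held small cup (610,170) above the nest (590,300), about 2.4 mm too far out and drooping 0.03. Correcting both and lowering.

>>> move_arm(
  rows=[
    [0,-0.03,0,2.2,0.6,0,1],
    [0,0,0,0.6,0,18,1],
    [0,0,0,0.6,0,22,1],
    [0,0,0,0.6,0,18,1],
    [0,0,0,0.3,0,10,1],
  ],
)

```text
time_s: 30.42
ee_pos: [0.5437, -0.2836, 0.0966]
tcp_rot: [0.479, 0.878, -0.008, 0.011]
wrist_force: [-0.3, 0.6, -2.0]
grip_width: 0.0082
finger_force: 50.1
```

>>> move_arm(
  rows=[
    [0,0,0,0.1,0,4,1],
    [0,0,0,0.1,0,3,1],
    [0,0,0,0.1,0,3,1],
    [0,0,0,0,0,0,1],
    [0,0,0,0,0,0,1],
  ],
)

```text
time_s: 30.83
ee_pos: [0.5452, -0.2848, 0.0893]
tcp_rot: [0.479, 0.878, -0.008, 0.013]
wrist_force: [0.2, 0.3, -1.3]
grip_width: 0.0083
finger_force: 50.1
```

Run:
```python
from h import *
go((.5444,-.2853,.084),-1.0);s=read_state();print(s["wrist_force"])
dz=s["ee_pos"][2]-.076;c=np.array([.593,-.361])
for n in("side",):
    p=camera_params(n);im,d=camera(n);P,_=cloud(d,p);r=np.hypot(*(P[:,:2]-c).T)
    m=(abs(P[:,2]-.054-dz)<.005)&(r<.042);A=np.c_[P[m][:,:2]-c,np.ones(m.sum())];print(n,"held rim",m.sum(),np.round(circ(P[m]),4),"plane",np.linalg.lstsq(A,P[m][:,2],rcond=None)[0])
    m=(abs(P[:,2]-.052)<.003)&(r<.046)&(r>.034);print("  middle rim",m.sum(),np.round(circ(P[m]),4) if m.sum()>9 else 0)
```

```text
shift mm (cur axes) [ 0.2 -0.9  5.3] turn [-0.002  0.031  0.   ] shift in target axes [-0.  -0.9  5.3] t 30.8333
[ 0.23077634  0.28950149 -1.29522742]
side held rim 162 [ 0.5936 -0.3619  0.0304] plane [-0.01211717  0.00031919  0.06628884]
  middle rim 91 [ 0.5931 -0.3607  0.0384]
```

Centred within about 1 mm and nearly level. 5 mm to go.

>>> move_arm(
  rows=[
    [0,0,0,1,0,2,1],
    [0,0,0,0,0,2,1],
    [0,0,0,0,0,1,1],
    [0,0,0,0,0,1,1],
    [0,0,0,0,0,0,1],
  ],
)

```text
time_s: 31.3
ee_pos: [0.544, -0.2835, 0.0825]
tcp_rot: [0.479, 0.878, -0.008, 0.012]
wrist_force: [-0.4, 0.3, 1.4]
grip_width: 0.0083
finger_force: 50.1
```

>>> move_arm(
  rows=[
    [0,0,0,0,0,0,-0.4],
    [0,0,0,0,0,0,-0.4],
    [0,0,0,0,0,0,-0.4],
    [0,0,0,0,0,0,-0.4],
    [0,0,0,0,0,0,-0.4],
  ],
)

```text
time_s: 31.72
ee_pos: [0.5445, -0.284, 0.0827]
tcp_rot: [0.479, 0.878, -0.008, 0.013]
wrist_force: [-0.5, -0.2, 0.1]
grip_width: 0.0339
finger_force: 0.0
```

>>> move_arm(
  rows=[
    [0,0,0,0,0,0,-0.4],
    [0,0,0,0,0,-20,-0.4],
    [0,0,0,0,0,-40,-0.4],
    [0,0,0,0,0,-40,-0.4],
    [0,0.03,0,0,0,-30,-1],
  ],
)

```text
time_s: 32.13
ee_pos: [0.5423, -0.2795, 0.2151]
tcp_rot: [0.479, 0.878, -0.001, -0.0]
wrist_force: [0.0, 0.2, -0.5]
grip_width: 0.0616
finger_force: 0.0
```

>>> move_arm(
  rows=[
    [0,0,0,30,0,-20,-1],
    [0,0,0,40,0,0,-1],
    [0,0,0,40,0,0,-1],
    [0,0,0,40,0,0,-1],
    [0,0,0,0,0,0,-1],
  ],
)

```text
time_s: 32.55
ee_pos: [0.4541, -0.1466, 0.2315]
tcp_rot: [0.478, 0.878, -0.0, -0.007]
wrist_force: [-1.2, 0.0, -0.1]
grip_width: 0.0855
finger_force: 0.0
```

Run:
```python
from h import *
c=(.593,-.361);a=[]
for n in("side","top"):
    print(n)
    look(c,-1.0,.062,.092,.030,name=n);look(c,-.3,.052,.076,.0385,name=n);im=look(c,.475,.042,.06,.0465,name=n)
    p=camera_params(n)
    uv=cv2.projectPoints(np.array([[.593,-.361,.05]]),cv2.Rodrigues(p["R"])[0],p["t"],p["intrinsics"],np.array([p["k1"],0,0,0.]))[0][0,0].astype(int)
    x,y=uv-50;a.append(cv2.resize(im[y:y+100,x:x+100,::-1],(400,300)))
    x,y=(225,190) if n=="top" else (235,170)
    a.append(cv2.resize(im[y-60:y+60,x-80:x+80,::-1],(400,300)))
cv2.imwrite("pics/fin.png",np.vstack([np.hstack(a[:2]),np.hstack(a[2:])]))
```

```text
side
rim 132 [ 0.5925 -0.3623  0.0303]
bar 93 [ 0.5417 -0.2836  0.0949] [ 0.5254 -0.8507  0.0152] z [0.0906 0.095  0.0977] yaw -1.0174887820701006 yaw from c -0.986173834564922 end -0.11840836961098443 0.06821975571959693
rim 228 [ 0.5925 -0.3615  0.0355]
bar 115 [ 0.5036 -0.334   0.0785] [ 0.9502 -0.3115  0.002 ] z [0.0751 0.0785 0.0819] yaw -0.3167959777825111 yaw from c -0.29296785240322726 end -0.11995015609443287 0.06895273835268229
rim 180 [ 0.5931 -0.3603  0.0443]
bar 117 [ 0.5091 -0.4049  0.0622] [0.8973 0.4414 0.0081] z [0.0581 0.0624 0.0653] yaw 0.4571504003259937 yaw from c 0.48149114804297394 end -0.1202114550929963 0.06813354188354821
top
rim 56 [ 0.5918 -0.361   0.0295]
no bar 0
rim 77 [ 0.5947 -0.3603  0.0343]
no bar 0
rim 65 [ 0.5916 -0.3611  0.0443]
bar 65 [ 0.5056 -0.4039  0.0625] [0.896  0.4432 0.0272] z [0.0586 0.0629 0.0666] yaw 0.4593288556384571 yaw from c 0.4561001444725951 end -0.11927093776104296 0.07459798034312065
```

View pics/fin.png

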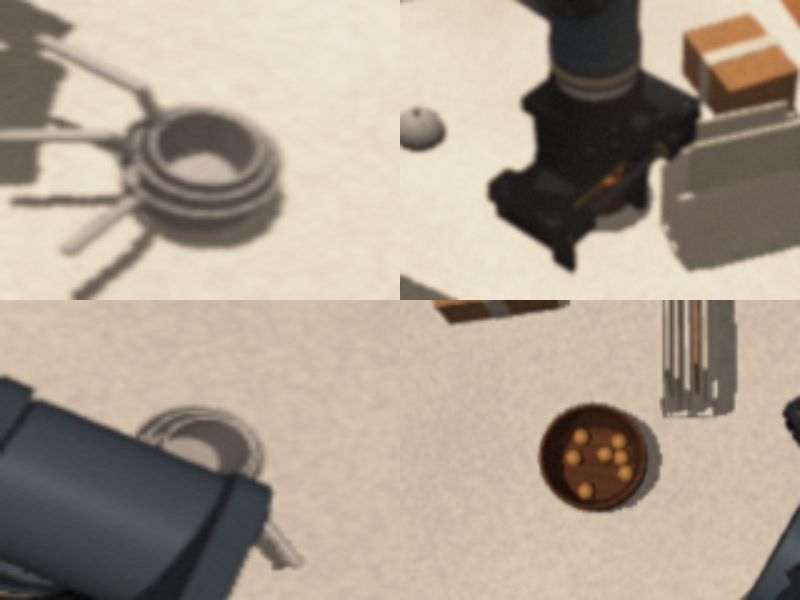

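The three dippers are nested and level (small bar 8 mm up, middle 4 mm, as they should be). All seven sweets are in the bowl and the arm is clear.

```bash
python3 -c "
from bench import *
print(job.finish_job())"
```

```text
the job is handed in; nothing more can be done
None
```

I poured all seven sweets into the bowl with none spilled, nested the three dippers upright and fully down, left everything else undisturbed, and handed the job in at about 33 s.

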